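# Weigh and tag a batch of pottery sherds

### The arm

A 7-joint arm with a two-finger parallel gripper is mounted at the origin on the work surface. World frame = base frame: x ahead of the robot, y to its left, z up, the work surface at z = 0. Lengths are in mm, angles in rad, forces in N, time in s.
With the tool pointing down it reaches from about 350 to 775 mm from the base axis. Payload 3.1 kg.
Tool frame: the origin (TCP) lies midway between the tips of the shut fingers; the grasp point (between the pads) lies 19 mm behind it; z points along the fingers, y is the line along which they close (so a half turn about z gives the same grasp; the last joint's range is limited). The gripper opens to 85 mm and grips with 20 to 120 N. Pads are 22 mm wide; open, the fingers measure 114 mm over their backs; the gripper's body (76 mm by 85 mm) begins 54 mm behind the grasp point. The pads swing forward as they close: fully open they stand 13 mm farther back than shut.
Start: joints at [-1.379, 0.311, 0.014, 1.512, -0.004, 1.319, -0.027], TCP at [127.393, 535.059, 231.304] pointing down, gripper open.
Joint ranges: [-2.7, 2.7], [-0.3, 1.91], [-1.27, 1.3], [0.12, 2.57], [-1.44, 4.58], [0.2, 2.03], [-3.05, 3.05]. Speed limits (rad/s): [2.79, 2.79, 3.14, 3.14, 3.14, 3.14, 3.14].

### API

Orientations are given as a unit quaternion [w, x, y, z].
In Python, from bench import * gives the robot as it stands.
- The arm moves only by the tool servo_tool, never from a script. Its argument "rows" is a list of rows, each an object of numbers: "x", "y", "z": the shift along the tool's x, y, z in m; "wx", "wy", "wz": the turn, a rotation vector about the tool's x, y, z in rad; "fingers": the opening, from 0 (shut) to 1 (fully open). A call has 1 to 20 rows; each row is the pose to reach, as a shift and turn from the pose commanded when the call began, along the tool's axes at that moment; what a row does not reach only later rows make up. A row lasts 1/12 s, in which the tool goes at most 41.7 mm and 7.16 degrees, less where a joint would pass 70% of its speed; a pose out of reach is approached as far as the arm can. A call with a gripper value outside its range is refused whole. The fingers move at their own pace and stop on an object; "grip_force" is the grip in N (left out, the last holds). Time passes only in rows, so rows that repeat a pose let the fingers close. It gives the time, the measured TCP pose, the force, the opening and the grip force at its end, in the units of the state.
- get_state(): the state, without advancing time (a new reading comes with each control period).
- snapshot(name): name is "scene" or "top" or "wrist"; returns a dict with "image" (400x640x3 uint8, blue, green, red), "camera_matrix" (3x3 intrinsics, pixels), "T" (4x4, takes a point from camera to world coordinates). Camera axes: x right, y down, z forward; pixel columns grow to the right and rows downward; lengths in mm; the calibration is good to about 2 mm. A picture is of the moment at which its call begins. There is no depth.
- hand_in(): hands the job in; it is judged then, once.
The state is a dict: "time_s": time; "joint_pos": joint angles; "dq": joint speeds; "tau": joint torques, N m; "position": TCP position; "tool_rot": TCP orientation; "force": force on the tool from outside, world axes, zero at the start; "ft_torque": the same for the moment, N m; "width": finger opening in mm; "finger_force": force on a finger pad.
Only numpy, scipy, OpenCV 4.12 (cv2) and the standard library are available. Lean on these libraries where they do the work, as an engineer would, in place of code of your own. Each camera call takes 0.05 s, during which the arm holds its last target. There are 200 camera calls.

### The job

While the tray on the scale is still empty, press the scale's tare button fully down and let go, then put every sherd lying on the newspaper in the middle of the table into the tray. When they are all in, lay the wooden tag squarely on the bed of the stamp press with its paper square centred under the die, push the plunger head down until the die presses on the tag at its stop, and let it spring back. Finally lay the stamped tag wholly inside the tray with the sherds, and leave the ink jar and the dish where they stand.

Things in the scene. Friction and masses are not known exactly. Their poses are not given: they have to be found in the camera images.
- scale: bench scale with a grey finds tray fixed on it; does not move. Origin: on the table under the tray's centre; -x is the front. Tray 230 x 230 mm outside, walls 5 mm, inner floor 40 mm and rim 80 mm above the table. A console 75 (x) x 130 mm, 26 mm high, before it (-x) carries the tare button and a display. Scale and stamp press may swap sides of the table.
- tare_top (a point): centre of the top of the round tare button (32 mm across) on the scale's console; 145 mm in front (-x) of the scale's origin and 35 mm to its -y
- tare (a joint): travel of the tare button: 0 up, 0.006 m fully down (vertical; spring, about 5 N when fully down; springs back)
- stamp: grey hand stamp press, fixed. Origin: on the table, on the plunger's axis; -x is the open front. Bed 14 mm high, 80 mm wide (y), from 75 mm before (-x) the axis to 85 behind. A column stands 45 to 85 mm behind it; its arm, 50 mm wide, 75 to 100 mm above the table, reaches 25 mm before the axis. The tag goes in from the front, paper end first; its eye end then juts 35 mm out past the bed.
- stamp_top (a point): centre of the top of the plunger's round black head (44 mm across), 157 mm above the table when up
- stamp_head (a joint): downward travel of the plunger: 0 up (spring), 0.028 m at its lowest with an empty bed; with the tag (10 mm thick) on the bed the die comes to stop on it at 0.024. The spring takes about 3 N to start and 6 to 7 N at the bottom, so press with 10 N or more to be sure that the die bears on the tag
- plunger: the press's moving plunger: round black head (44 mm across, 18 mm high) on a steel rod, with a black rubber die, 40 (x) x 36 (y) x 12 mm, at its foot. Origin: centre of the head's top. The die's underside is 109 mm below it: 48 mm above the table (34 mm above the bed) when the plunger is up
- tag: flat wooden tag, 140 (own x) x 45 (own y) x 10 mm, 45 g. Origin: centre of the underside. A paper square 38 x 36 mm is on its top face near the +x end, a small dark cord eye near the -x end
- tag_field (a point): centre of the tag's paper square, on the top face, 40 mm from the tag's centre along its +x
- tag_eye (a point): centre of the dark cord eye on the tag's top face, 60 mm from the tag's centre along its -x
- ink_jar: white jar with black cap, 40 mm across, 60 mm tall, stands on the table; origin: centre of the underside. Leave alone
- dish: white porcelain bowl, 72 mm across, 30 mm high; origin: centre of the underside. Leave alone
- sherd1: fired-clay sherd, flat, about 80 mm long (own x), 14 mm thick, ends broken; its middle has parallel sides 50 mm apart (own y): grip across them at the origin. Either face may lie up. 110 g. Origin: centre of the underside. Loose on the newspaper before the robot; may be absent (None). Orange-brown, with two painted bands.
- sherd2: fired-clay sherd, flat, about 80 mm long (own x), 14 mm thick, ends broken; its middle has parallel sides 50 mm apart (own y): grip across them at the origin. Either face may lie up. 110 g. Origin: centre of the underside. Loose on the newspaper before the robot; may be absent (None). Brown, with a raised rim strip across it (19 mm thick there).
- sherd3: fired-clay sherd, flat, about 80 mm long (own x), 14 mm thick, ends broken; its middle has parallel sides 50 mm apart (own y): grip across them at the origin. Either face may lie up. 110 g. Origin: centre of the underside. Loose on the newspaper before the robot; may be absent (None). Pale buff, plain.
- sherd4: fired-clay sherd, flat, about 80 mm long (own x), 14 mm thick, ends broken; its middle has parallel sides 50 mm apart (own y): grip across them at the origin. Either face may lie up. 110 g. Origin: centre of the underside. Loose on the newspaper before the robot; may be absent (None). Dark brown, with small knobs.
Mind the look-alikes: they are no part of the job. Leave any red or turquoise look-alike of the sherd1 alone. Leave any turquoise look-alike of the tag alone.

How it is judged:
By the outcome, as a careful person would: the job done as asked, in the order asked, and still so for the second after the job is handed in, with the robot touching nothing.
Of sherd1, sherd2, sherd3, sherd4 only 2 to 4 are there at a start; the rules pass over those that are not, and their reading is None.
At some moment in a run one of sherd1, sherd2, sherd3, sherd4 may be knocked a few centimetres aside while the robot is not near it.
Once in a run the grip may slacken for a moment while it holds something.
It also fails if it takes over 208 s, if anything falls off the work surface, if the arm or the gripper's body presses on something with over 40 N, if the wrist force passes 120 N, or if a joint passes its speed limit or range.

## Working session

There is one attempt and no reset: what is moved stays moved. The work goes in short steps, Python scripts to look and compute and a tool call to move; the robot and the scene stay as the last step left them, time stands still between calls to the robot, and variables do not carry over. Pictures are saved under pics/ and viewed, at most 14 in all, crops included, and the job is handed in when it is done.

Besides the shell and the picture viewer there is one more tool, called by a JSON object that holds its "fn" and its "kwargs", one argument or row to a line. servo_tool: Moves the arm, as the interface text tells. Its arguments: {"type":"object","properties":{"rows":{"type":"array","items":{"type":"object","properties":{"x":{"type":"number"},"y":{"type":"number"},"z":{"type":"number"},"wx":{"type":"number"},"wy":{"type":"number"},"wz":{"type":"number"},"fingers":{"type":"number"}}}},"grip_force":{"type":"number"}},"required":["rows"]}

```bash
ls; mkdir -p pics
python3 - <<'E'
from bench import *
import cv2,numpy as np
s=get_state();print({k:np.round(v,3).tolist() for k,v in s.items()})
for n in("scene","top"):
    d=snapshot(n);cv2.imwrite(f"pics/{n}0.png",d["image"]);print(n,d["camera_matrix"],np.round(d["T"],3))
E
```

```text
pics
{'time_s': 0.0, 'joint_pos': [-1.379, 0.312, 0.014, 1.513, -0.004, 1.319, -0.027], 'dq': [-0.002, -0.001, 0.002, 0.0, -0.001, 0.002, 0.002], 'tau': [0.0, -37.992, 0.146, -23.06, 0.012, 0.014, -0.0], 'position': [127.262, 534.332, 230.224], 'tool_rot': [-0.0, 0.117, 0.993, -0.001], 'force': [0.874, 0.125, -0.447], 'ft_torque': [0.043, 0.013, -0.027], 'finger_force': 0.0, 'width': 85.122}
scene [[384.93596224   0.         322.09775481]
 [  0.         384.93596224 197.05892836]
 [  0.           0.           1.        ]] [[-2.780000e-01  5.630000e-01 -7.780000e-01  1.150233e+03]
 [ 9.610000e-01  1.700000e-01 -2.190000e-01  1.533560e+02]
 [ 9.000000e-03 -8.090000e-01 -5.880000e-01  6.649990e+02]
 [ 0.000000e+00  0.000000e+00  0.000000e+00  1.000000e+00]]
top [[435.61106695   0.         320.2436955 ]
 [  0.         435.61106695 197.7232569 ]
 [  0.           0.           1.        ]] [[-6.000000e-03 -9.770000e-01  2.110000e-01  2.183280e+02]
 [-1.000000e+00  5.000000e-03 -6.000000e-03 -3.422600e+01]
 [ 5.000000e-03 -2.110000e-01 -9.770000e-01  1.281741e+03]
 [ 0.000000e+00  0.000000e+00  0.000000e+00  1.000000e+00]]
```

View pics/top0.png

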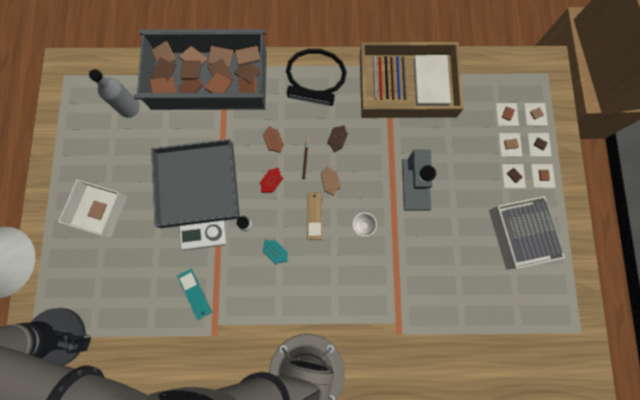

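View pics/scene0.png

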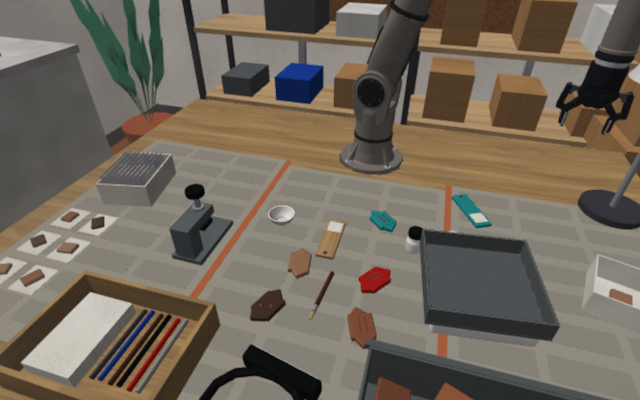

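```bash
cat > h.py <<'E'
from bench import *
import cv2,numpy as np
from scipy.spatial.transform import Rotation as R
def ray(d,uv,z):
    uv=np.atleast_2d(np.float64(uv));K=d["camera_matrix"];T=np.array(d["T"])
    v=np.c_[uv,np.ones(len(uv))]@np.linalg.inv(K).T@T[:3,:3].T
    o=T[:3,3];return (o+v*((z-o[2])/v[:,2])[:,None])[:,:2]
def proj(d,P):
    T=np.linalg.inv(np.array(d["T"]));p=np.atleast_2d(P)@T[:3,:3].T+T[:3,3]
    p=p@d["camera_matrix"].T;return p[:,:2]/p[:,2:]
def rot():
    q=get_state()["tool_rot"];return R.from_quat(np.r_[q[1:],q[0]])
def shift(P,yaw=None):
    "tool-frame shift (m) and wz to reach world TCP P (mm) with tool y axis along yaw (mod pi), pointing down"
    s=get_state();r=rot();d=r.inv().apply(np.array(P)-s["position"])/1000
    out=[np.round(d,4).tolist()]
    if yaw is not None:
        y=np.array([np.cos(yaw),np.sin(yaw),0]);
        if r.as_matrix()[:,1]@y<0:y=-y
        Z=np.array([0,0,-1.]);g=R.from_matrix(np.c_[np.cross(y,Z),y,Z])
        out.append(np.round((r.inv()*g).as_rotvec(),3).tolist())
    return out
def blobs(d,mask,z,amin=60):
    "centre px, world centre, long-axis yaw, sizes in mm, area, for each blob of the mask, on plane z"
    c,_=cv2.findContours(mask.astype(np.uint8),cv2.RETR_EXTERNAL,cv2.CHAIN_APPROX_NONE)
    o=[]
    for k in c:
        if cv2.contourArea(k)<amin:continue
        w=ray(d,k[:,0],z).astype(np.float32);(cx,cy),(a,b),t=cv2.minAreaRect(w)
        if b>a:t+=90;a,b=b,a
        o.append((k[:,0].mean(0).round(0).tolist(),[round(cx,1),round(cy,1)],round(np.deg2rad(t),3),round(a),round(b)))
    return o
E
python3 - <<'E'
from h import *
im=cv2.imread("pics/top0.png");c=im[120:270,140:450]
cv2.imwrite("pics/crop0.png",cv2.resize(c,None,fx=2.55,fy=2.55,interpolation=cv2.INTER_CUBIC))
h=cv2.cvtColor(im,cv2.COLOR_BGR2HSV)
for p in[(273,139),(337,138),(330,181),(314,210),(315,228),(300,230),(290,210),(280,150),(306,165)]:print(p,h[p[1],p[0]],im[p[1],p[0]])
E
```

```text
(273, 139) [ 11 126 119] [ 60  81 119]
(337, 138) [12 97 71] [44 55 71]
(330, 181) [ 13 100 135] [ 82 105 135]
(314, 210) [ 18 105 150] [ 88 125 150]
(315, 228) [ 25  22 196] [179 193 196]
(300, 230) [ 26  28 146] [130 144 146]
(290, 210) [ 26  26 135] [121 133 135]
(280, 150) [ 11 115 122] [ 67  87 122]
(306, 165) [ 16  58 106] [ 82  95 106]
```

View pics/crop0.png

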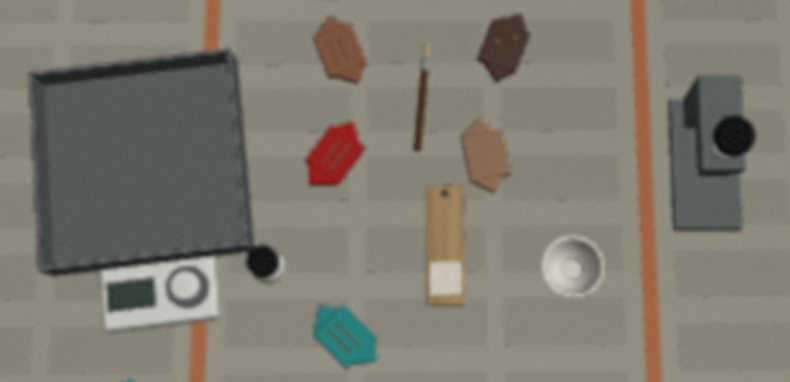

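```bash
cat > look.py <<'E'
from h import *
def sherds(d):
    h=cv2.cvtColor(d["image"],cv2.COLOR_BGR2HSV).astype(int);m=(h[...,1]>62)&(h[...,0]<24)
    P=ray(d,np.indices(m.shape)[::-1].reshape(2,-1).T,14).reshape(*m.shape,2)
    m&=(P[...,0]>330)&(P[...,0]<720)&(abs(P[...,1]+10)<190)
    return blobs(d,cv2.morphologyEx(m.astype(np.uint8),cv2.MORPH_OPEN,np.ones((3,3))),14)
if __name__=="__main__":
    for n in("top","scene"):
        d=snapshot(n)
        print(n,*sherds(d),sep="\n ")
        im=d["image"].astype(int);h=cv2.cvtColor(d["image"],cv2.COLOR_BGR2HSV)
        print(" paper",blobs(d,(h[...,2]>160)&(h[...,1]<60),10,40))
        print(" dark z157",blobs(d,h[...,2]<40,157,40))
E
python3 look.py
python3 - <<'E'
from h import *
d=snapshot("top");im=d["image"]
c=lambda x,y:(x/2.548+140,y/2.548+120)
# tray rim corners (outside), bed corners, button, from crop
print("tray",ray(d,[c(31,72),c(232,52),c(252,246),c(41,272)],80))
print("button z32",ray(d,[c(186,286)],32))
print("console z26",ray(d,[c(103,270),c(216,258),c(219,318),c(107,329)],26))
print("bed front z14",ray(d,[c(674,229),c(741,229),c(669,99)],14), "head",ray(d,[c(734,136)],157))
print("jar z60",ray(d,[c(263,262)],60),"dish z30",ray(d,[c(573,267)],30))
for a,b,n in((140,300,"t"),):
    s=cv2.resize(im[130:260,140:260],None,fx=5,fy=4.6,interpolation=cv2.INTER_CUBIC)
z=np.hstack([cv2.resize(im[130:260,145:260],None,fx=4,fy=4,interpolation=cv2.INTER_CUBIC),cv2.resize(im[145:222,395:445],None,fx=6,fy=520/77,interpolation=cv2.INTER_CUBIC)])
cv2.imwrite("pics/crop1.png",z);print(z.shape)
E
```

```text
top
 ([314.0, 206.0], [463.0, -23.2], np.float64(3.137), 87, 42)
 ([330.0, 181.0], [544.3, -72.5], np.float64(0.198), 83, 49)
 ([271.0, 180.0], [546.6, 106.4], np.float64(2.502), 92, 53)
 ([337.0, 138.0], [680.3, -94.6], np.float64(2.79), 81, 46)
 ([273.0, 140.0], [676.0, 102.3], np.float64(0.373), 86, 50)
 paper [([188.0, 281.0], [251.5, 339.0], np.float64(0.463), 38, 36), ([540.0, 261.0], [303.3, -679.2], np.float64(1.726), 146, 21), ([15.0, 257.0], [322.5, 836.0], np.float64(0.148), 155, 97), ([314.0, 229.0], [400.7, -23.0], np.float64(3.136), 39, 35), ([201.0, 235.0], [384.9, 303.0], np.float64(1.691), 130, 67), ([360.0, 225.0], [411.5, -157.2], np.float64(0.061), 69, 44), ([83.0, 207.0], [469.4, 646.1], np.float64(1.272), 138, 135), ([543.0, 175.0], [558.8, -716.8], np.float64(3.137), 72, 67), ([513.0, 176.0], [559.2, -627.1], np.float64(3.137), 72, 67), ([539.0, 144.0], [657.5, -717.0], np.float64(3.137), 74, 66), ([510.0, 144.0], [657.9, -627.1], np.float64(3.137), 74, 67), ([536.0, 114.0], [757.6, -716.7], np.float64(3.138), 73, 66), ([507.0, 114.0], [758.0, -627.0], np.float
[... 3226 characters left out ...]
, -614.3], np.float64(0.269), 1010, 103), ([224.0, 6.0], [-1516.4, -1326.1], np.float64(0.501), 461, 33), ([194.0, 48.0], [-790.7, -1151.0], np.float64(0.583), 2004, 44)]
tray [[626.58940689 442.99319161]
 [649.48032656 216.29942596]
 [425.34926973 186.0634641 ]
 [397.8144947  414.89110152]]
button z32 [[388.1324578  267.92502442]]
console z26 [[407.80406301 364.70480035]
 [420.96128935 236.6063725 ]
 [352.36856627 230.46258964]
 [340.66825684 356.06611484]]
bed front z14 [[ 454.20296931 -291.36268782]
 [ 453.80249179 -369.35579597]
 [ 611.87213219 -292.79416319]] head [[ 526.62251953 -330.12337316]]
jar z60 [[410.70367081 176.91402672]] dish z30 [[ 407.80820156 -170.89612799]]
(520, 760, 3)
```

View pics/crop1.png

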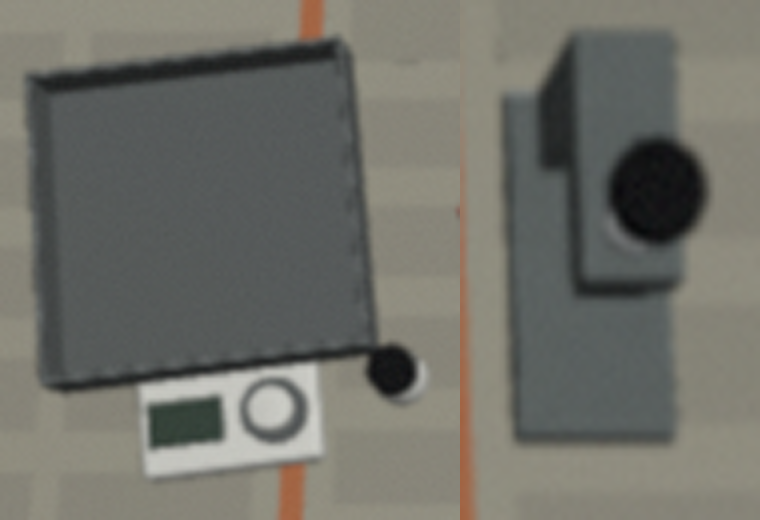

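The top view shows the following (pixel positions in brackets):
- **Scale:** the tray is centred near (195,184) with the tare button at (213,232).
- **Press:** the head is at (428,173).
- **Candidates for sherd1:** orange-brown with bands (273,139), red (271,180) and turquoise (275,252). I choose the orange-brown one.
- **Other sherds:** dark brown with knobs (337,138) is sherd4, and pale buff (330,181) is sherd3. sherd2 is absent.
- **Tag:** the wooden one is at (314,216), with its paper at (314,229) towards the robot. A turquoise look-alike is at (194,294).
- **Leave alone:** jar at (243,222) and dish at (364,225).

First I'll press the tare button.

```bash
cat >> h.py <<'E'
def pose(P,yaw):
    y=np.array([np.cos(yaw),np.sin(yaw),0]);Z=np.array([0,0,-1.])
    return np.array(P,float),R.from_matrix(np.c_[np.cross(y,Z),y,Z])
def plan(wps,start=None):
    "tool-frame shift/turn for each leg (P mm, yaw of tool y)"
    s=get_state();p,r=(s["position"],rot()) if start is None else pose(*start)
    for w in wps:
        q,g=pose(*w);print(w,"->",np.round(r.inv().apply(q-p)/1000,4),np.round((r.inv()*g).as_rotvec(),3));p,r=q,g
E
python3 -c "
from h import *
plan([((387,266,80),1.69),((387,266,45),1.69)],((127.4,535.1,231.3),1.337))"
```

```text
((387, 266, 80), 1.69) -> [-0.3149 -0.2016  0.1513] [ 0.     0.    -0.353]
((387, 266, 45), 1.69) -> [0.    0.    0.035] [0. 0. 0.]
```

{"fn": "servo_tool", "kwargs": {
  "rows": [
    {"x": -0.315,"y": -0.2015,"z": 0.151,"wz": -0.353,"fingers": 0},
    {"x": -0.315,"y": -0.2015,"z": 0.151,"wz": -0.353,"fingers": 0},
    {"x": -0.315,"y": -0.2015,"z": 0.151,"wz": -0.353,"fingers": 0},
    {"x": -0.315,"y": -0.2015,"z": 0.151,"wz": -0.353,"fingers": 0},
    {"x": -0.315,"y": -0.2015,"z": 0.151,"wz": -0.353,"fingers": 0},
    {"x": -0.315,"y": -0.2015,"z": 0.151,"wz": -0.353,"fingers": 0},
    {"x": -0.315,"y": -0.2015,"z": 0.151,"wz": -0.353,"fingers": 0},
    {"x": -0.315,"y": -0.2015,"z": 0.151,"wz": -0.353,"fingers": 0},
    {"x": -0.315,"y": -0.2015,"z": 0.151,"wz": -0.353,"fingers": 0},
    {"x": -0.315,"y": -0.2015,"z": 0.151,"wz": -0.353,"fingers": 0},
    {"x": -0.315,"y": -0.2015,"z": 0.151,"wz": -0.353,"fingers": 0},
    {"x": -0.315,"y": -0.2015,"z": 0.151,"wz": -0.353,"fingers": 0},
    {"x": -0.315,"y": -0.2015,"z": 0.151,"wz": -0.353,"fingers": 0}
  ]
}}

```text
invalid input at $.rows[0]: expected keys x, y, z, wx, wy, wz, fingers
```

Run:
```python
from h import *
s=get_state();print(s["position"],s["joint_pos"],s["force"],rot().as_matrix()[:,1])
d=snapshot("wrist");cv2.imwrite("pics/w1.png",d["image"]);print(np.round(d["T"],3),d["camera_matrix"][0])
print(proj(d,[[387,266,32],[385,263,32],[388,268,32]]))
```

```text
[127.33086685 534.71435212 230.79420118] [-1.37867854  0.31129406  0.01399798  1.51222478 -0.0044062   1.31920762
 -0.02719989] [-0.6353275 -0.2872525 -0.3831421] [ 0.23162179  0.97280529 -0.00110188]
[[ 2.31000e-01  9.27000e-01  2.95000e-01  5.16240e+01]
 [ 9.73000e-01 -2.20000e-01 -7.20000e-02  5.52496e+02]
 [-2.00000e-03  3.04000e-01 -9.53000e-01  3.73403e+02]
 [ 0.00000e+00  0.00000e+00  0.00000e+00  1.00000e+00]] [307.98047997   0.         318.67600073]
[[180.02992293 380.48313653]
 [177.57113677 379.8123565 ]
 [181.58317668 380.75728063]]
```

View pics/w1.png

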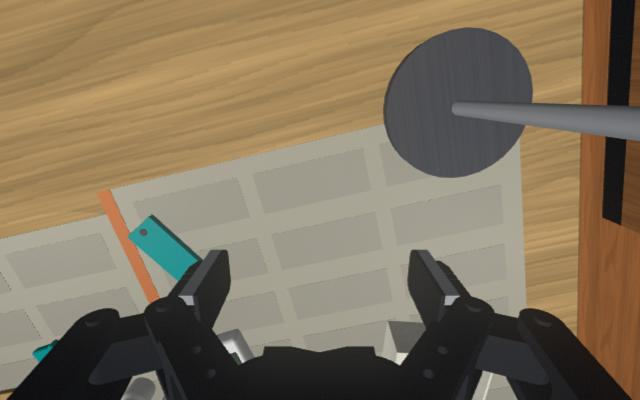

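The move was refused because every row needs all the keys. The wrist picture shows only the start view, with the fingers at (210,280) and (430,280).

{"fn": "servo_tool", "kwargs": {
  "rows": [
    {"x": -0.315,"y": -0.2015,"z": 0.151,"wx": 0,"wy": 0,"wz": -0.353,"fingers": 0},
    {"x": -0.315,"y": -0.2015,"z": 0.151,"wx": 0,"wy": 0,"wz": -0.353,"fingers": 0},
    {"x": -0.315,"y": -0.2015,"z": 0.151,"wx": 0,"wy": 0,"wz": -0.353,"fingers": 0},
    {"x": -0.315,"y": -0.2015,"z": 0.151,"wx": 0,"wy": 0,"wz": -0.353,"fingers": 0},
    {"x": -0.315,"y": -0.2015,"z": 0.151,"wx": 0,"wy": 0,"wz": -0.353,"fingers": 0},
    {"x": -0.315,"y": -0.2015,"z": 0.151,"wx": 0,"wy": 0,"wz": -0.353,"fingers": 0},
    {"x": -0.315,"y": -0.2015,"z": 0.151,"wx": 0,"wy": 0,"wz": -0.353,"fingers": 0},
    {"x": -0.315,"y": -0.2015,"z": 0.151,"wx": 0,"wy": 0,"wz": -0.353,"fingers": 0},
    {"x": -0.315,"y": -0.2015,"z": 0.151,"wx": 0,"wy": 0,"wz": -0.353,"fingers": 0},
    {"x": -0.315,"y": -0.2015,"z": 0.151,"wx": 0,"wy": 0,"wz": -0.353,"fingers": 0},
    {"x": -0.315,"y": -0.2015,"z": 0.151,"wx": 0,"wy": 0,"wz": -0.353,"fingers": 0},
    {"x": -0.315,"y": -0.2015,"z": 0.151,"wx": 0,"wy": 0,"wz": -0.353,"fingers": 0},
    {"x": -0.315,"y": -0.2015,"z": 0.151,"wx": 0,"wy": 0,"wz": -0.353,"fingers": 0}
  ]
}}

```text
time_s: 1.38
position: [386.7, 266.9, 80.4]
tool_rot: [-0.0, -0.06, 0.998, 0.0]
force: [0.4, 0.7, -0.2]
width: -0.2
finger_force: 0.0
```

Run:
```python
from h import *
s=get_state();print(s["position"],s["joint_pos"],s["force"],rot().as_matrix()[:,1])
d=snapshot("wrist");cv2.imwrite("pics/w1.png",d["image"])
im=cv2.cvtColor(d["image"],cv2.COLOR_BGR2GRAY)
print(proj(d,[[387,266,32],[385,263,32],[388,268,32]]))
c=cv2.HoughCircles(im,cv2.HOUGH_GRADIENT,1,60,param1=100,param2=25,minRadius=12,maxRadius=60)
print(c,[ray(d,[k[:2]],32) for k in (c[0] if c is not None else [])])
```

```text
[386.74632269 266.94448304  80.44220659] [-0.7833144   0.29943347  0.17277066  1.93774506 -0.06548065  0.90945681
  1.11273568] [ 0.38857704  0.70639691 -0.24000349] [-1.19499837e-01  9.92833802e-01  9.11138689e-04]
[[317.95551476 217.99420741]
 [313.83824917 214.72252643]
 [320.74517197 219.70456234]]
[[[320.5 220.5  35.8]
  [173.5 254.5  32.2]]] [array([[388.59003201, 267.906855  ]]), array([[426.14426737, 169.5716283 ]])]
```

View pics/w1.png

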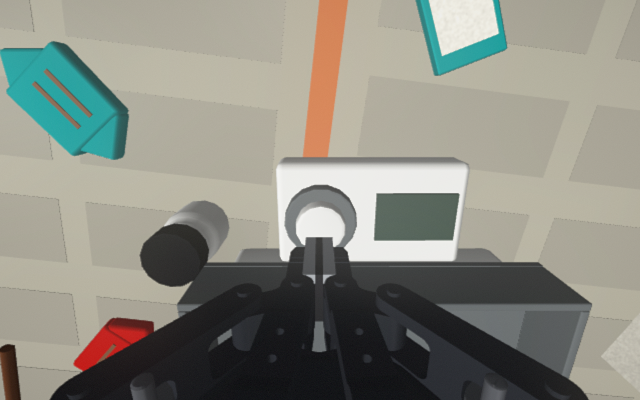

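The button shows at (320,222) with the fingertips just above it, about 1 mm off. The jar at (180,245) is clear.

{"fn": "servo_tool", "kwargs": {
  "rows": [
    {"x": -0.001,"y": 0.001,"z": 0.03,"wx": 0,"wy": 0,"wz": 0,"fingers": 0},
    {"x": -0.001,"y": 0.001,"z": 0.04,"wx": 0,"wy": 0,"wz": 0,"fingers": 0},
    {"x": -0.001,"y": 0.001,"z": 0.045,"wx": 0,"wy": 0,"wz": 0,"fingers": 0},
    {"x": -0.001,"y": 0.001,"z": 0.048,"wx": 0,"wy": 0,"wz": 0,"fingers": 0},
    {"x": -0.001,"y": 0.001,"z": 0.048,"wx": 0,"wy": 0,"wz": 0,"fingers": 0}
  ]
}}

```text
time_s: 1.85
position: [387.8, 270.1, 41.0]
tool_rot: [-0.0, -0.061, 0.998, 0.002]
force: [-15.5, -10.1, 60.9]
width: -0.2
finger_force: 30.7
```

{"fn": "servo_tool", "kwargs": {
  "rows": [
    {"x": 0,"y": 0,"z": -0.006,"wx": 0,"wy": 0,"wz": 0,"fingers": 0},
    {"x": 0,"y": 0,"z": -0.006,"wx": 0,"wy": 0,"wz": 0,"fingers": 0},
    {"x": 0,"y": 0,"z": -0.006,"wx": 0,"wy": 0,"wz": 0,"fingers": 0}
  ]
}}

```text
time_s: 2.1
position: [388.1, 270.1, 41.8]
tool_rot: [0.001, -0.061, 0.998, 0.002]
force: [-4.5, -1.5, 18.9]
width: -0.3
finger_force: 9.7
```

Run:
```python
from h import *
s=get_state();print(s["position"],s["force"],s["ft_torque"],s["width"])
d=snapshot("wrist");im=d["image"];a=cv2.resize(im[150:330,200:480],None,fx=2.6,fy=2.6)
cv2.imwrite("pics/w2.png",a)
```

```text
[388.06615307 270.10827732  41.84445691] [-4.47765741 -1.50386884 18.93379282] [-0.39215863  0.89870657 -0.03035854] -0.28858415595057824
```

View pics/w2.png

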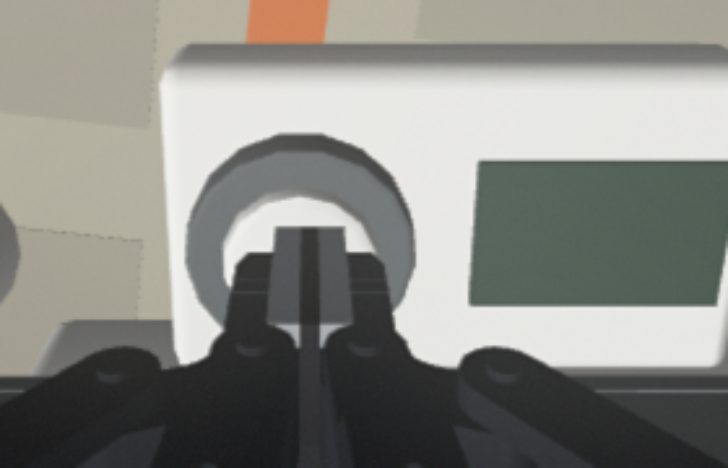

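The white cap sits above the grey ring, with the fingers on it. It looks bottomed, so I'll confirm by watching the force fall as I rise.

{"fn": "servo_tool", "kwargs": {
  "rows": [
    {"x": 0.002,"y": -0.004,"z": -0.003,"wx": 0,"wy": 0,"wz": 0,"fingers": 0},
    {"x": 0.002,"y": -0.004,"z": -0.0035,"wx": 0,"wy": 0,"wz": 0,"fingers": 0},
    {"x": 0.002,"y": -0.004,"z": -0.0035,"wx": 0,"wy": 0,"wz": 0,"fingers": 0}
  ]
}}

```text
time_s: 2.4
position: [387.0, 266.0, 43.4]
tool_rot: [0.002, -0.061, 0.998, 0.002]
force: [0.8, 2.9, 4.5]
width: -0.1
finger_force: 2.0
```

{"fn": "servo_tool", "kwargs": {
  "rows": [
    {"x": 0,"y": 0,"z": -0.003,"wx": 0,"wy": 0,"wz": 0,"fingers": 0},
    {"x": 0,"y": 0,"z": -0.003,"wx": 0,"wy": 0,"wz": 0,"fingers": 0},
    {"x": 0,"y": 0,"z": -0.003,"wx": 0,"wy": 0,"wz": 0,"fingers": 0}
  ]
}}

```text
time_s: 2.65
position: [386.4, 263.7, 45.0]
tool_rot: [0.0, -0.06, 0.998, 0.0]
force: [0.8, 3.2, 4.1]
width: -0.2
finger_force: 1.6
```

{"fn": "servo_tool", "kwargs": {
  "rows": [
    {"x": 0,"y": 0,"z": -0.003,"wx": 0,"wy": 0,"wz": 0,"fingers": 0},
    {"x": 0,"y": 0,"z": -0.003,"wx": 0,"wy": 0,"wz": 0,"fingers": 0},
    {"x": 0,"y": 0,"z": -0.003,"wx": 0,"wy": 0,"wz": 0,"fingers": 0}
  ]
}}

```text
time_s: 2.9
position: [386.0, 262.3, 47.4]
tool_rot: [-0.001, -0.059, 0.998, -0.001]
force: [-0.0, 0.7, 1.0]
width: 0.2
finger_force: 0.9
```

Tared: the force fell from 60 N (bottomed) through the spring range to about 0. Next, the sherds.

```bash
python3 -c "
from h import *
print(get_state()['position'])
plan([((386,262,150),1.69),((546.5,-71.5,110),1.77),((546.5,-71.5,2),1.77),((546.5,-71.5,150),1.77),((577,382,150),.12),((577,382,52),.12)])"; python3 look.py | sed -n 1,6p
```

```text
[386.00974057 262.30961894  47.40223854]
((386, 262, 150), 1.69) -> [ 0.0002 -0.0004 -0.1026] [-0.001 -0.001 -0.   ]
((546.5, -71.5, 110), 1.77) -> [-0.1197 -0.3502  0.04  ] [ 0.    0.   -0.08]
((546.5, -71.5, 2), 1.77) -> [0.    0.    0.108] [0. 0. 0.]
((546.5, -71.5, 150), 1.77) -> [ 0.     0.    -0.148] [0. 0. 0.]
((577, 382, 150), 0.12) -> [-0.1196  0.4385  0.    ] [0.   0.   1.65]
((577, 382, 52), 0.12) -> [0.    0.    0.098] [0. 0. 0.]
top
 ([314.0, 207.0], [463.0, -23.2], np.float64(3.137), 87, 42)
 ([330.0, 181.0], [544.3, -72.6], np.float64(0.185), 83, 50)
 ([271.0, 180.0], [546.3, 106.4], np.float64(2.527), 91, 53)
 ([337.0, 138.0], [680.3, -94.6], np.float64(2.79), 81, 46)
 ([273.0, 140.0], [676.1, 102.3], np.float64(0.36), 86, 50)
```

{"fn": "servo_tool", "kwargs": {
  "rows": [
    {"x": 0,"y": 0,"z": -0.04,"wx": 0,"wy": 0,"wz": 0,"fingers": 0},
    {"x": 0,"y": 0,"z": -0.08,"wx": 0,"wy": 0,"wz": 0,"fingers": 0},
    {"x": 0,"y": 0,"z": -0.1,"wx": 0,"wy": 0,"wz": 0,"fingers": 0},
    {"x": -0.1195,"y": -0.3505,"z": -0.0625,"wx": 0,"wy": 0,"wz": -0.08,"fingers": 0.85},
    {"x": -0.1195,"y": -0.3505,"z": -0.0625,"wx": 0,"wy": 0,"wz": -0.08,"fingers": 0.85},
    {"x": -0.1195,"y": -0.3505,"z": -0.0625,"wx": 0,"wy": 0,"wz": -0.08,"fingers": 0.85},
    {"x": -0.1195,"y": -0.3505,"z": -0.0625,"wx": 0,"wy": 0,"wz": -0.08,"fingers": 0.85},
    {"x": -0.1195,"y": -0.3505,"z": -0.0625,"wx": 0,"wy": 0,"wz": -0.08,"fingers": 0.85},
    {"x": -0.1195,"y": -0.3505,"z": -0.0625,"wx": 0,"wy": 0,"wz": -0.08,"fingers": 0.85},
    {"x": -0.1195,"y": -0.3505,"z": -0.0625,"wx": 0,"wy": 0,"wz": -0.08,"fingers": 0.85},
    {"x": -0.1195,"y": -0.3505,"z": -0.0625,"wx": 0,"wy": 0,"wz": -0.08,"fingers": 0.85},
    {"x": -0.1195,"y": -0.3505,"z": -0.0625,"wx": 0,"wy": 0,"wz": -0.08,"fingers": 0.85},
    {"x": -0.1195,"y": -0.3505,"z": -0.0625,"wx": 0,"wy": 0,"wz": -0.08,"fingers": 0.85},
    {"x": -0.1195,"y": -0.3505,"z": -0.0625,"wx": 0,"wy": 0,"wz": -0.08,"fingers": 0.85},
    {"x": -0.1195,"y": -0.3505,"z": -0.0625,"wx": 0,"wy": 0,"wz": -0.08,"fingers": 0.85}
  ]
}}

```text
time_s: 4.25
position: [545.6, -70.6, 109.2]
tool_rot: [-0.002, -0.099, 0.995, 0.001]
force: [0.6, -0.3, -0.2]
width: 72.6
finger_force: 0.0
```

Run:
```python
from h import *
from look import sherds
d=snapshot("wrist");cv2.imwrite("pics/w3.png",d["image"]);print(*sherds(d),sep="\n")
plan([((546.5,-71.5,2),1.77)])
```

```text
([467.0, 373.0], [695.8, 107.4], np.float64(0.933), 37, 31)
([361.0, 334.0], [672.1, -4.9], np.float64(3.058), 17, 8)
([266.0, 320.0], [676.1, -94.5], np.float64(2.775), 88, 49)
([389.0, 265.0], [598.9, 1.4], np.float64(3.054), 99, 10)
([520.0, 233.0], [544.9, 101.9], np.float64(2.527), 90, 57)
([317.0, 192.0], [544.2, -72.8], np.float64(0.194), 89, 49)
([410.0, 74.0], [449.1, -25.7], np.float64(0.011), 118, 45)
((546.5, -71.5, 2), 1.77) -> [-0.0005 -0.0025  0.1075] [ 0.002 -0.002  0.002]
```

View pics/w3.png

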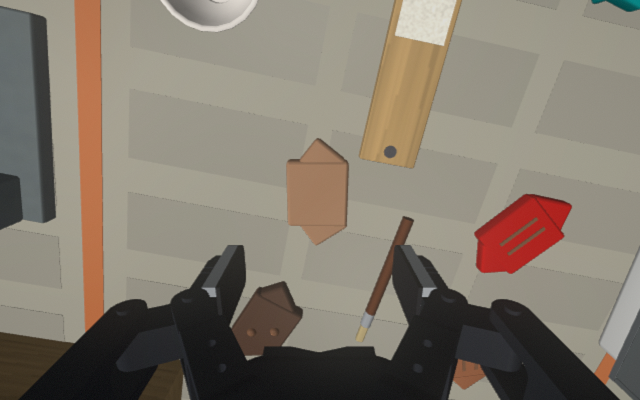

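Wrist view: the pale sherd is at (317,192), square between the fingers.

{"fn": "servo_tool", "kwargs": {
  "rows": [
    {"x": 0,"y": -0.003,"z": 0.04,"wx": 0,"wy": 0,"wz": 0,"fingers": 0.85},
    {"x": 0,"y": -0.003,"z": 0.075,"wx": 0,"wy": 0,"wz": 0,"fingers": 0.85},
    {"x": 0,"y": -0.003,"z": 0.1,"wx": 0,"wy": 0,"wz": 0,"fingers": 0.85},
    {"x": 0,"y": -0.003,"z": 0.107,"wx": 0,"wy": 0,"wz": 0,"fingers": 0.85},
    {"x": 0,"y": -0.003,"z": 0.107,"wx": 0,"wy": 0,"wz": 0,"fingers": 0.85},
    {"x": 0,"y": -0.003,"z": 0.107,"wx": 0,"wy": 0,"wz": 0,"fingers": 0.4},
    {"x": 0,"y": -0.003,"z": 0.107,"wx": 0,"wy": 0,"wz": 0,"fingers": 0.4},
    {"x": 0,"y": -0.003,"z": 0.107,"wx": 0,"wy": 0,"wz": 0,"fingers": 0.4},
    {"x": 0,"y": -0.003,"z": 0.107,"wx": 0,"wy": 0,"wz": 0,"fingers": 0.4},
    {"x": 0,"y": -0.003,"z": 0.107,"wx": 0,"wy": 0,"wz": 0,"fingers": 0.4},
    {"x": 0,"y": -0.003,"z": 0.107,"wx": 0,"wy": 0,"wz": 0,"fingers": 0.4}
  ],
  "grip_force": 60
}}

```text
time_s: 5.22
position: [549.8, -73.6, 5.9]
tool_rot: [0.003, -0.1, 0.995, -0.0]
force: [-1.0, 1.0, 7.3]
width: 47.9
finger_force: 62.6
```

{"fn": "servo_tool", "kwargs": {
  "rows": [
    {"x": 0,"y": 0,"z": -0.03,"wx": 0,"wy": 0,"wz": 0,"fingers": 0.4},
    {"x": 0,"y": 0,"z": -0.07,"wx": 0,"wy": 0,"wz": 0,"fingers": 0.4},
    {"x": 0,"y": 0,"z": -0.11,"wx": 0,"wy": 0,"wz": 0,"fingers": 0.4},
    {"x": 0,"y": 0.03,"z": -0.15,"wx": 0,"wy": 0,"wz": 0.1,"fingers": 0.4},
    {"x": -0.015,"y": 0.065,"z": -0.15,"wx": 0,"wy": 0,"wz": 0.22,"fingers": 0.4},
    {"x": -0.025,"y": 0.1,"z": -0.15,"wx": 0,"wy": 0,"wz": 0.34,"fingers": 0.4},
    {"x": -0.035,"y": 0.13,"z": -0.15,"wx": 0,"wy": 0,"wz": 0.46,"fingers": 0.4},
    {"x": -0.044,"y": 0.16,"z": -0.15,"wx": 0,"wy": 0,"wz": 0.58,"fingers": 0.4},
    {"x": -0.052,"y": 0.19,"z": -0.15,"wx": 0,"wy": 0,"wz": 0.7,"fingers": 0.4},
    {"x": -0.06,"y": 0.22,"z": -0.15,"wx": 0,"wy": 0,"wz": 0.82,"fingers": 0.4},
    {"x": -0.069,"y": 0.25,"z": -0.15,"wx": 0,"wy": 0,"wz": 0.94,"fingers": 0.4},
    {"x": -0.077,"y": 0.28,"z": -0.15,"wx": 0,"wy": 0,"wz": 1.06,"fingers": 0.4},
    {"x": -0.086,"y": 0.315,"z": -0.15,"wx": 0,"wy": 0,"wz": 1.18,"fingers": 0.4},
    {"x": -0.096,"y": 0.35,"z": -0.15,"wx": 0,"wy": 0,"wz": 1.3,"fingers": 0.4},
    {"x": -0.105,"y": 0.38,"z": -0.15,"wx": 0,"wy": 0,"wz": 1.42,"fingers": 0.4},
    {"x": -0.113,"y": 0.41,"z": -0.15,"wx": 0,"wy": 0,"wz": 1.54,"fingers": 0.4},
    {"x": -0.1205,"y": 0.439,"z": -0.15,"wx": 0,"wy": 0,"wz": 1.65,"fingers": 0.4},
    {"x": -0.1205,"y": 0.439,"z": -0.15,"wx": 0,"wy": 0,"wz": 1.65,"fingers": 0.4},
    {"x": -0.1205,"y": 0.439,"z": -0.15,"wx": 0,"wy": 0,"wz": 1.65,"fingers": 0.4}
  ]
}}

```text
time_s: 6.8
position: [577.2, 384.0, 152.7]
tool_rot: [-0.001, 0.661, 0.75, 0.0]
force: [0.6, -1.3, -0.9]
width: 47.9
finger_force: 62.4
```

Run:
```python
from h import *
s=get_state();print(s["joint_pos"],s["width"])
plan([((577,382,150),.12),((577,382,50),.12)])
d=snapshot("wrist")["image"];t=snapshot("top")["image"];cv2.imwrite("pics/w4.png",np.hstack([cv2.resize(d,(480,300)),cv2.resize(t[110:280,120:300],None,fx=1.765,fy=1.765)]))
```

```text
[-0.93360168  0.71071022  0.60009254  1.19024097 -0.3880776   1.35102826
 -0.23971313] 47.87061340267596
((577, 382, 150), 0.12) -> [-0.002  -0.0004  0.0027] [-0.001 -0.001  0.006]
((577, 382, 50), 0.12) -> [0.  0.  0.1] [0. 0. 0.]
```

View pics/w4.png

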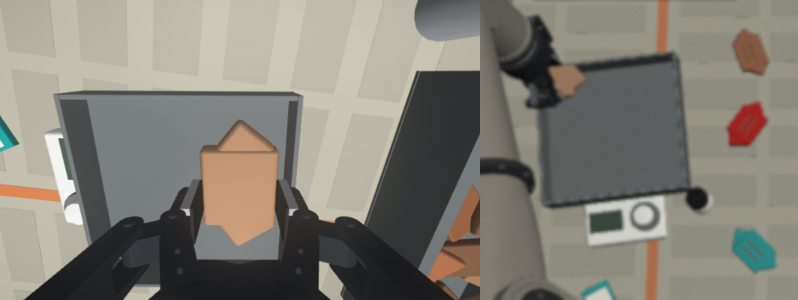

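The sherd is held straight over the tray's far-left quarter (240,190). I'll lower it and release.

{"fn": "servo_tool", "kwargs": {
  "rows": [
    {"x": -0.002,"y": 0,"z": 0.04,"wx": 0,"wy": 0,"wz": 0,"fingers": 0.4},
    {"x": -0.002,"y": 0,"z": 0.075,"wx": 0,"wy": 0,"wz": 0,"fingers": 0.4},
    {"x": -0.002,"y": 0,"z": 0.095,"wx": 0,"wy": 0,"wz": 0,"fingers": 0.4},
    {"x": -0.002,"y": 0,"z": 0.103,"wx": 0,"wy": 0,"wz": 0,"fingers": 0.4},
    {"x": -0.002,"y": 0,"z": 0.103,"wx": 0,"wy": 0,"wz": 0,"fingers": 0.4},
    {"x": -0.002,"y": 0,"z": 0.103,"wx": 0,"wy": 0,"wz": 0,"fingers": 0.68},
    {"x": -0.002,"y": 0,"z": 0.103,"wx": 0,"wy": 0,"wz": 0,"fingers": 0.68},
    {"x": -0.002,"y": 0,"z": 0.103,"wx": 0,"wy": 0,"wz": 0,"fingers": 0.68},
    {"x": -0.002,"y": 0,"z": 0.08,"wx": 0,"wy": 0,"wz": 0,"fingers": 0.68},
    {"x": -0.002,"y": 0,"z": 0.04,"wx": 0,"wy": 0,"wz": 0,"fingers": 0.68},
    {"x": -0.002,"y": 0,"z": 0,"wx": 0,"wy": 0,"wz": 0,"fingers": 0.68}
  ]
}}

```text
time_s: 7.82
position: [578.3, 378.2, 154.4]
tool_rot: [-0.0, 0.663, 0.748, -0.001]
force: [1.4, 1.5, 0.3]
width: 58.0
finger_force: 0.0
```

```bash
python3 look.py | sed -n 1,6p
python3 - <<'E'
from h import *
d=snapshot("wrist");h=cv2.cvtColor(d["image"],cv2.COLOR_BGR2HSV).astype(int);print(blobs(d,(h[...,1]>70)&(h[...,0]<24),54,300))
plan([((678,102.5,110),-1.2),((678,102.5,6),-1.2)],((577,382,153),.12))
plan([((678,102.5,155),-1.2),((458,367,155),.12),((458,367,50),.12)],((678,102.5,6),-1.2))
E
```

```text
top
 ([314.0, 206.0], [463.0, -23.2], np.float64(3.137), 87, 42)
 ([271.0, 180.0], [546.7, 106.3], np.float64(2.52), 92, 53)
 ([337.0, 138.0], [680.3, -94.6], np.float64(2.79), 81, 46)
 ([273.0, 140.0], [676.0, 102.3], np.float64(0.373), 86, 50)
 paper [([188.0, 280.0], [251.3, 339.2], np.float64(0.511), 39, 36), ([539.0, 261.0], [303.1, -679.2], np.float64(1.645), 150, 33), ([15.0, 258.0], [319.9, 834.2], np.float64(0.148), 173, 100), ([314.0, 229.0], [400.7, -23.0], np.float64(3.136), 39, 35), ([199.0, 235.0], [384.5, 303.2], np.float64(1.692), 133, 68), ([364.0, 224.0], [413.4, -170.6], np.float64(3.12), 72, 71), ([518.0, 203.0], [476.6, -643.2], np.float64(1.901), 149, 31), ([78.0, 204.0], [474.0, 660.8], np.float64(2.848), 138, 110), ([514.0, 176.0], [557.7, -626.4], np.float64(3.137), 75, 69), ([543.0, 175.0], [558.9, -716.5], np.float64(3.137), 78, 70), ([510.0, 144.0], [657.9, -626.8], np.float64(3.139), 74, 68), ([540.0, 144.0], [659.1, -716.5], np.float64(3.137), 78, 69), ([536.0, 114.0], [757.6, -716.5], np.float64(3.138), 73, 68), ([507.0, 114.0], [758.0, -626.3], np.float64(3.137), 73, 69), ([433.0, 79.0], [880.1, -400.9], np.float64(3.139), 163, 104)]
[([452.0, 291.0], [725.3, 292.5], np.float64(3.138), 40, 16), ([37.0, 253.0], [341.5, 292.7], np.float64(0.0), 67, 15), ([607.0, 322.0], [882.5, 267.0], np.float64(1.997), 229, 90), ([310.0, 188.0], [579.2, 380.6], np.float64(1.686), 89, 49), ([631.0, 171.0], [855.1, 431.6], np.float64(1.577), 58, 23)]
((678, 102.5, 110), -1.2) -> [-0.2896  0.0668  0.043 ] [0.   0.   1.32]
((678, 102.5, 6), -1.2) -> [0.    0.    0.104] [0. 0. 0.]
((678, 102.5, 155), -1.2) -> [ 0.     0.    -0.149] [0. 0. 0.]
((458, 367, 155), 0.12) -> [-0.1092 -0.3262  0.    ] [ 0.    0.   -1.32]
((458, 367, 50), 0.12) -> [0.    0.    0.105] [0. 0. 0.]
```

{"fn": "servo_tool", "kwargs": {
  "rows": [
    {"x": -0.026,"y": 0.006,"z": 0,"wx": 0,"wy": 0,"wz": 0.12,"fingers": 0.85},
    {"x": -0.052,"y": 0.012,"z": 0,"wx": 0,"wy": 0,"wz": 0.24,"fingers": 0.85},
    {"x": -0.078,"y": 0.018,"z": 0,"wx": 0,"wy": 0,"wz": 0.36,"fingers": 0.85},
    {"x": -0.104,"y": 0.024,"z": 0,"wx": 0,"wy": 0,"wz": 0.48,"fingers": 0.85},
    {"x": -0.13,"y": 0.03,"z": 0,"wx": 0,"wy": 0,"wz": 0.6,"fingers": 0.85},
    {"x": -0.156,"y": 0.036,"z": 0.005,"wx": 0,"wy": 0,"wz": 0.72,"fingers": 0.85},
    {"x": -0.182,"y": 0.042,"z": 0.01,"wx": 0,"wy": 0,"wz": 0.84,"fingers": 0.85},
    {"x": -0.208,"y": 0.048,"z": 0.015,"wx": 0,"wy": 0,"wz": 0.96,"fingers": 0.85},
    {"x": -0.234,"y": 0.054,"z": 0.02,"wx": 0,"wy": 0,"wz": 1.08,"fingers": 0.85},
    {"x": -0.262,"y": 0.06,"z": 0.03,"wx": 0,"wy": 0,"wz": 1.2,"fingers": 0.85},
    {"x": -0.2895,"y": 0.067,"z": 0.043,"wx": 0,"wy": 0,"wz": 1.32,"fingers": 0.85},
    {"x": -0.2895,"y": 0.067,"z": 0.043,"wx": 0,"wy": 0,"wz": 1.32,"fingers": 0.85},
    {"x": -0.2895,"y": 0.067,"z": 0.043,"wx": 0,"wy": 0,"wz": 1.32,"fingers": 0.85},
    {"x": -0.2895,"y": 0.067,"z": 0.043,"wx": 0,"wy": 0,"wz": 1.32,"fingers": 0.85}
  ]
}}

```text
time_s: 9.13
position: [680.0, 99.9, 110.1]
tool_rot: [-0.001, 0.983, 0.185, -0.0]
force: [0.3, 0.5, -0.7]
width: 72.6
finger_force: 0.0
```

Run:
```python
from h import *
from look import sherds
s=get_state();print(s["position"],s["joint_pos"])
print(*sherds(snapshot("wrist")),"top",*sherds(snapshot("top")),sep="\n")
plan([((677.5,102,7),-1.2)])
```

```text
[680.04048361  99.88689127 110.12027648] [-0.63583618  0.81117249  0.87795784  1.27544835 -0.61391536  1.32631235
 -0.97291297]
([375.0, 311.0], [592.7, 10.1], np.float64(3.056), 73, 10)
([266.0, 312.0], [555.4, 104.7], np.float64(2.524), 85, 54)
([522.0, 263.0], [682.9, -90.1], np.float64(2.779), 86, 56)
([425.0, 235.0], [679.8, 2.5], np.float64(3.065), 19, 8)
([314.0, 193.0], [677.7, 102.7], np.float64(0.363), 88, 49)
top
([314.0, 206.0], [463.0, -23.2], np.float64(3.137), 87, 42)
([271.0, 180.0], [546.7, 106.3], np.float64(2.52), 92, 53)
([337.0, 138.0], [680.6, -94.5], np.float64(2.763), 81, 45)
([273.0, 140.0], [676.0, 102.4], np.float64(0.373), 86, 50)
((677.5, 102, 7), -1.2) -> [-0.0025 -0.0012  0.1036] [-0.002 -0.001  0.004]
```

{"fn": "servo_tool", "kwargs": {
  "rows": [
    {"x": -0.0025,"y": -0.001,"z": 0.04,"wx": 0,"wy": 0,"wz": 0,"fingers": 0.85},
    {"x": -0.0025,"y": -0.001,"z": 0.075,"wx": 0,"wy": 0,"wz": 0,"fingers": 0.85},
    {"x": -0.0025,"y": -0.001,"z": 0.095,"wx": 0,"wy": 0,"wz": 0,"fingers": 0.85},
    {"x": -0.0025,"y": -0.001,"z": 0.103,"wx": 0,"wy": 0,"wz": 0,"fingers": 0.85},
    {"x": -0.0025,"y": -0.001,"z": 0.103,"wx": 0,"wy": 0,"wz": 0,"fingers": 0.85},
    {"x": -0.0025,"y": -0.001,"z": 0.103,"wx": 0,"wy": 0,"wz": 0,"fingers": 0.4},
    {"x": -0.0025,"y": -0.001,"z": 0.103,"wx": 0,"wy": 0,"wz": 0,"fingers": 0.4},
    {"x": -0.0025,"y": -0.001,"z": 0.103,"wx": 0,"wy": 0,"wz": 0,"fingers": 0.4},
    {"x": -0.0025,"y": -0.001,"z": 0.103,"wx": 0,"wy": 0,"wz": 0,"fingers": 0.4},
    {"x": -0.0025,"y": -0.001,"z": 0.103,"wx": 0,"wy": 0,"wz": 0,"fingers": 0.4},
    {"x": -0.0025,"y": -0.001,"z": 0.103,"wx": 0,"wy": 0,"wz": 0,"fingers": 0.4}
  ]
}}

```text
time_s: 10.15
position: [679.5, 99.5, 10.7]
tool_rot: [-0.0, 0.983, 0.185, 0.003]
force: [-0.5, -0.0, 6.8]
width: 45.8
finger_force: 60.4
```

{"fn": "servo_tool", "kwargs": {
  "rows": [
    {"x": 0,"y": 0,"z": -0.03,"wx": 0,"wy": 0,"wz": 0,"fingers": 0.4},
    {"x": 0,"y": 0,"z": -0.07,"wx": 0,"wy": 0,"wz": 0,"fingers": 0.4},
    {"x": 0,"y": 0,"z": -0.11,"wx": 0,"wy": 0,"wz": 0,"fingers": 0.4},
    {"x": 0,"y": 0,"z": -0.15,"wx": 0,"wy": 0,"wz": 0,"fingers": 0.4},
    {"x": -0.01,"y": -0.03,"z": -0.15,"wx": 0,"wy": 0,"wz": -0.12,"fingers": 0.4},
    {"x": -0.02,"y": -0.06,"z": -0.15,"wx": 0,"wy": 0,"wz": -0.24,"fingers": 0.4},
    {"x": -0.03,"y": -0.09,"z": -0.15,"wx": 0,"wy": 0,"wz": -0.36,"fingers": 0.4},
    {"x": -0.04,"y": -0.12,"z": -0.15,"wx": 0,"wy": 0,"wz": -0.48,"fingers": 0.4},
    {"x": -0.05,"y": -0.15,"z": -0.15,"wx": 0,"wy": 0,"wz": -0.6,"fingers": 0.4},
    {"x": -0.06,"y": -0.18,"z": -0.15,"wx": 0,"wy": 0,"wz": -0.72,"fingers": 0.4},
    {"x": -0.07,"y": -0.21,"z": -0.15,"wx": 0,"wy": 0,"wz": -0.84,"fingers": 0.4},
    {"x": -0.08,"y": -0.24,"z": -0.15,"wx": 0,"wy": 0,"wz": -0.96,"fingers": 0.4},
    {"x": -0.09,"y": -0.27,"z": -0.15,"wx": 0,"wy": 0,"wz": -1.08,"fingers": 0.4},
    {"x": -0.1,"y": -0.3,"z": -0.15,"wx": 0,"wy": 0,"wz": -1.2,"fingers": 0.4},
    {"x": -0.109,"y": -0.326,"z": -0.15,"wx": 0,"wy": 0,"wz": -1.32,"fingers": 0.4},
    {"x": -0.109,"y": -0.326,"z": -0.15,"wx": 0,"wy": 0,"wz": -1.32,"fingers": 0.4},
    {"x": -0.109,"y": -0.326,"z": -0.15,"wx": 0,"wy": 0,"wz": -1.32,"fingers": 0.4}
  ]
}}

```text
time_s: 11.57
position: [456.1, 365.8, 157.9]
tool_rot: [-0.001, 0.662, 0.75, 0.001]
force: [-0.3, 0.1, -0.7]
width: 45.2
finger_force: 61.3
```

Run:
```python
from h import *
s=get_state();print(s["joint_pos"],s["width"])
plan([((458,367,155),.12),((458,367,52),.12)])
from look import sherds
print(*sherds(snapshot("top")),sep="\n")
d=snapshot("wrist");h=cv2.cvtColor(d["image"],cv2.COLOR_BGR2HSV).astype(int);print(blobs(d,(h[...,1]>70)&(h[...,0]<24),160,300))
```

```text
[-1.14697873  0.48219962  0.6385931   1.5465969  -0.30145463  1.21150514
 -0.33218658] 45.17903874444971
((458, 367, 155), 0.12) -> [0.001  0.002  0.0029] [ 0.    -0.002  0.004]
((458, 367, 52), 0.12) -> [0.    0.    0.103] [0. 0. 0.]
([314.0, 206.0], [463.0, -23.2], np.float64(3.137), 87, 42)
([271.0, 180.0], [546.7, 106.3], np.float64(2.52), 92, 53)
([337.0, 138.0], [680.3, -94.6], np.float64(2.79), 81, 46)
[([560.0, 294.0], [589.1, 354.7], np.float64(3.141), 32, 9), ([62.0, 280.0], [318.5, 323.3], np.float64(0.807), 161, 78), ([326.0, 250.0], [460.4, 364.6], np.float64(1.687), 92, 55), ([463.0, 187.0], [521.6, 406.1], np.float64(1.686), 51, 30)]
```

{"fn": "servo_tool", "kwargs": {
  "rows": [
    {"x": 0.001,"y": 0.002,"z": 0.04,"wx": 0,"wy": 0,"wz": 0,"fingers": 0.4},
    {"x": 0.001,"y": 0.002,"z": 0.075,"wx": 0,"wy": 0,"wz": 0,"fingers": 0.4},
    {"x": 0.001,"y": 0.002,"z": 0.095,"wx": 0,"wy": 0,"wz": 0,"fingers": 0.4},
    {"x": 0.001,"y": 0.002,"z": 0.105,"wx": 0,"wy": 0,"wz": 0,"fingers": 0.4},
    {"x": 0.001,"y": 0.002,"z": 0.105,"wx": 0,"wy": 0,"wz": 0,"fingers": 0.4},
    {"x": 0.001,"y": 0.002,"z": 0.105,"wx": 0,"wy": 0,"wz": 0,"fingers": 0.68},
    {"x": 0.001,"y": 0.002,"z": 0.105,"wx": 0,"wy": 0,"wz": 0,"fingers": 0.68},
    {"x": 0.001,"y": 0.002,"z": 0.105,"wx": 0,"wy": 0,"wz": 0,"fingers": 0.68},
    {"x": 0.001,"y": 0.002,"z": 0.08,"wx": 0,"wy": 0,"wz": 0,"fingers": 0.68},
    {"x": 0.001,"y": 0.002,"z": 0.04,"wx": 0,"wy": 0,"wz": 0,"fingers": 0.68},
    {"x": 0.001,"y": 0.002,"z": 0,"wx": 0,"wy": 0,"wz": 0,"fingers": 0.68}
  ]
}}

```text
time_s: 12.58
position: [459.0, 363.9, 158.1]
tool_rot: [0.0, 0.664, 0.748, -0.001]
force: [1.2, 0.6, 0.8]
width: 57.8
finger_force: 0.0
```

Run:
```python
from h import *
from look import sherds
print(*sherds(snapshot("top")),sep="\n")
d=snapshot("wrist");h=cv2.cvtColor(d["image"],cv2.COLOR_BGR2HSV).astype(int);print(blobs(d,(h[...,1]>70)&(h[...,0]<24),54,300))
plan([((681,-94,115),1.22),((681,-94,8),1.22)],((457.5,366.5,157),.12))
plan([((681,-94,155),1.22),((523.5,325,155),.12)],((681,-94,8),1.22))
```

```text
([314.0, 206.0], [463.0, -23.2], np.float64(3.137), 87, 42)
([271.0, 180.0], [546.3, 106.4], np.float64(2.527), 91, 53)
([337.0, 138.0], [681.6, -94.6], np.float64(2.763), 83, 46)
[([543.0, 290.0], [696.6, 290.1], np.float64(3.139), 61, 16), ([59.0, 281.0], [221.1, 234.7], np.float64(0.802), 284, 136), ([314.0, 191.0], [461.7, 363.9], np.float64(1.681), 89, 49), ([447.0, 187.0], [577.6, 381.0], np.float64(1.684), 89, 51)]
((681, -94, 115), 1.22) -> [-0.4839  0.1668  0.042 ] [ 0.   0.  -1.1]
((681, -94, 8), 1.22) -> [0.    0.    0.107] [0. 0. 0.]
((681, -94, 155), 1.22) -> [ 0.     0.    -0.147] [0. 0. 0.]
((523.5, 325, 155), 0.12) -> [0.2919 0.3394 0.    ] [0.  0.  1.1]
```

{"fn": "servo_tool", "kwargs": {
  "rows": [
    {"x": -0.035,"y": 0.012,"z": 0,"wx": 0,"wy": 0,"wz": -0.08,"fingers": 0.85},
    {"x": -0.07,"y": 0.024,"z": 0,"wx": 0,"wy": 0,"wz": -0.16,"fingers": 0.85},
    {"x": -0.105,"y": 0.036,"z": 0,"wx": 0,"wy": 0,"wz": -0.24,"fingers": 0.85},
    {"x": -0.14,"y": 0.048,"z": 0,"wx": 0,"wy": 0,"wz": -0.32,"fingers": 0.85},
    {"x": -0.175,"y": 0.06,"z": 0,"wx": 0,"wy": 0,"wz": -0.4,"fingers": 0.85},
    {"x": -0.21,"y": 0.072,"z": 0,"wx": 0,"wy": 0,"wz": -0.48,"fingers": 0.85},
    {"x": -0.245,"y": 0.084,"z": 0,"wx": 0,"wy": 0,"wz": -0.56,"fingers": 0.85},
    {"x": -0.28,"y": 0.096,"z": 0,"wx": 0,"wy": 0,"wz": -0.64,"fingers": 0.85},
    {"x": -0.315,"y": 0.108,"z": 0,"wx": 0,"wy": 0,"wz": -0.72,"fingers": 0.85},
    {"x": -0.35,"y": 0.12,"z": 0.01,"wx": 0,"wy": 0,"wz": -0.8,"fingers": 0.85},
    {"x": -0.385,"y": 0.132,"z": 0.02,"wx": 0,"wy": 0,"wz": -0.88,"fingers": 0.85},
    {"x": -0.42,"y": 0.144,"z": 0.03,"wx": 0,"wy": 0,"wz": -0.96,"fingers": 0.85},
    {"x": -0.455,"y": 0.156,"z": 0.035,"wx": 0,"wy": 0,"wz": -1.04,"fingers": 0.85},
    {"x": -0.484,"y": 0.167,"z": 0.042,"wx": 0,"wy": 0,"wz": -1.1,"fingers": 0.85},
    {"x": -0.484,"y": 0.167,"z": 0.042,"wx": 0,"wy": 0,"wz": -1.1,"fingers": 0.85},
    {"x": -0.484,"y": 0.167,"z": 0.042,"wx": 0,"wy": 0,"wz": -1.1,"fingers": 0.85},
    {"x": -0.484,"y": 0.167,"z": 0.042,"wx": 0,"wy": 0,"wz": -1.1,"fingers": 0.85}
  ]
}}

```text
time_s: 14.1
position: [683.5, -95.3, 115.3]
tool_rot: [0.0, 0.175, 0.985, 0.001]
force: [-0.6, 1.7, 0.1]
width: 72.9
finger_force: 0.0
```

Run:
```python
from h import *
from look import sherds
s=get_state();print(s["position"],s["joint_pos"])
print(*sherds(snapshot("wrist")),"top",*sherds(snapshot("top")),sep="\n")
plan([((680.5,-94,8),1.22)])
```

```text
[683.4909675  -95.30157742 115.34762098] [-0.13843941  0.70427635  0.44955496  1.24904017 -0.30201453  1.25322879
  1.53032544]
([318.0, 188.0], [680.9, -94.7], np.float64(2.762), 87, 48)
([424.0, 146.0], [675.3, -4.0], np.float64(3.059), 18, 8)
([409.0, 57.0], [610.3, 1.7], np.float64(3.056), 82, 9)
top
([318.0, 209.0], [459.9, -32.1], np.float64(3.135), 75, 24)
([268.0, 180.0], [549.1, 116.4], np.float64(2.862), 84, 40)
([342.0, 139.0], [677.2, -110.6], np.float64(2.821), 59, 15)
((680.5, -94, 8), 1.22) -> [ 0.0028 -0.002   0.1078] [0.002 0.    0.003]
```

{"fn": "servo_tool", "kwargs": {
  "rows": [
    {"x": 0.003,"y": -0.002,"z": 0.04,"wx": 0,"wy": 0,"wz": -0.02,"fingers": 0.85},
    {"x": 0.003,"y": -0.002,"z": 0.075,"wx": 0,"wy": 0,"wz": -0.02,"fingers": 0.85},
    {"x": 0.003,"y": -0.002,"z": 0.095,"wx": 0,"wy": 0,"wz": -0.02,"fingers": 0.85},
    {"x": 0.003,"y": -0.002,"z": 0.107,"wx": 0,"wy": 0,"wz": -0.02,"fingers": 0.85},
    {"x": 0.003,"y": -0.002,"z": 0.107,"wx": 0,"wy": 0,"wz": -0.02,"fingers": 0.85},
    {"x": 0.003,"y": -0.002,"z": 0.107,"wx": 0,"wy": 0,"wz": -0.02,"fingers": 0.4},
    {"x": 0.003,"y": -0.002,"z": 0.107,"wx": 0,"wy": 0,"wz": -0.02,"fingers": 0.4},
    {"x": 0.003,"y": -0.002,"z": 0.107,"wx": 0,"wy": 0,"wz": -0.02,"fingers": 0.4},
    {"x": 0.003,"y": -0.002,"z": 0.107,"wx": 0,"wy": 0,"wz": -0.02,"fingers": 0.4},
    {"x": 0.003,"y": -0.002,"z": 0.107,"wx": 0,"wy": 0,"wz": -0.02,"fingers": 0.4},
    {"x": 0.003,"y": -0.002,"z": 0.107,"wx": 0,"wy": 0,"wz": -0.02,"fingers": 0.4}
  ]
}}

```text
time_s: 15.12
position: [683.2, -98.0, 13.4]
tool_rot: [0.004, 0.165, 0.986, -0.0]
force: [-1.4, -0.2, 6.2]
width: 34.3
finger_force: 3.2
```

{"fn": "servo_tool", "kwargs": {
  "rows": [
    {"x": 0,"y": 0,"z": -0.03,"wx": 0,"wy": 0,"wz": 0,"fingers": 0.4},
    {"x": 0,"y": 0,"z": -0.07,"wx": 0,"wy": 0,"wz": 0,"fingers": 0.4},
    {"x": 0,"y": 0,"z": -0.1,"wx": 0,"wy": 0,"wz": 0,"fingers": 0.85},
    {"x": 0,"y": 0,"z": -0.1,"wx": 0,"wy": 0,"wz": 0,"fingers": 0.85},
    {"x": 0,"y": 0,"z": -0.1,"wx": 0,"wy": 0,"wz": 0,"fingers": 0.85}
  ]
}}

```text
time_s: 15.53
position: [683.1, -97.7, 114.1]
tool_rot: [0.005, 0.165, 0.986, 0.0]
force: [0.4, -0.3, -0.7]
width: 69.1
finger_force: 0.0
```

Run:
```python
from h import *
from look import sherds
s=get_state();print(s["position"])
d=snapshot("wrist");print(*sherds(d),sep="\n");cv2.imwrite("pics/w5.png",d["image"])
plan([((680.5,-94,3),1.22)])
```

```text
[683.07831657 -97.71607086 114.10636319]
([428.0, 146.0], [675.2, -4.4], np.float64(3.055), 18, 8)
([320.0, 186.0], [680.5, -95.9], np.float64(2.774), 88, 48)
([416.0, 57.0], [610.6, 1.3], np.float64(3.055), 81, 9)
((680.5, -94, 3), 1.22) -> [0.0023 0.0026 0.1083] [0.001 0.005 0.02 ]
```

View pics/w5.png

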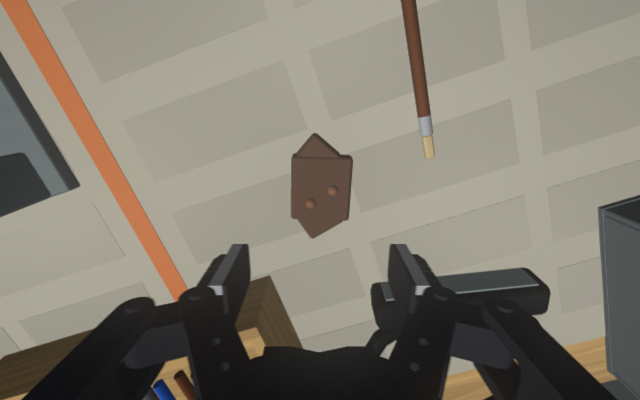

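The dark sherd is unmoved at (320,186); the grip slid off its upper edge. I'll try again lower and slower.

{"fn": "servo_tool", "kwargs": {
  "rows": [
    {"x": 0.002,"y": 0.001,"z": 0.04,"wx": 0,"wy": 0,"wz": 0,"fingers": 0.8},
    {"x": 0.002,"y": 0.001,"z": 0.075,"wx": 0,"wy": 0,"wz": 0,"fingers": 0.8},
    {"x": 0.002,"y": 0.001,"z": 0.095,"wx": 0,"wy": 0,"wz": 0,"fingers": 0.8},
    {"x": 0.002,"y": 0.001,"z": 0.107,"wx": 0,"wy": 0,"wz": 0,"fingers": 0.8},
    {"x": 0.002,"y": 0.001,"z": 0.107,"wx": 0,"wy": 0,"wz": 0,"fingers": 0.8},
    {"x": 0.002,"y": 0.001,"z": 0.107,"wx": 0,"wy": 0,"wz": 0,"fingers": 0.8},
    {"x": 0.002,"y": 0.001,"z": 0.107,"wx": 0,"wy": 0,"wz": 0,"fingers": 0.65},
    {"x": 0.002,"y": 0.001,"z": 0.107,"wx": 0,"wy": 0,"wz": 0,"fingers": 0.65},
    {"x": 0.002,"y": 0.001,"z": 0.107,"wx": 0,"wy": 0,"wz": 0,"fingers": 0.65},
    {"x": 0.002,"y": 0.001,"z": 0.107,"wx": 0,"wy": 0,"wz": 0,"fingers": 0.4},
    {"x": 0.002,"y": 0.001,"z": 0.107,"wx": 0,"wy": 0,"wz": 0,"fingers": 0.4},
    {"x": 0.002,"y": 0.001,"z": 0.107,"wx": 0,"wy": 0,"wz": 0,"fingers": 0.4},
    {"x": 0.002,"y": 0.001,"z": 0.107,"wx": 0,"wy": 0,"wz": 0,"fingers": 0.4},
    {"x": 0.002,"y": 0.001,"z": 0.107,"wx": 0,"wy": 0,"wz": 0,"fingers": 0.4}
  ]
}}

```text
time_s: 16.75
position: [679.8, -95.5, 3.6]
tool_rot: [0.002, 0.165, 0.986, 0.0]
force: [-0.9, 0.1, 6.3]
width: 48.3
finger_force: 62.5
```

```bash
python3 -c "
from h import *
plan([((523.5,325,155),.12)],((680,-95.5,2),1.24))"
```

```text
((523.5, 325, 155), 0.12) -> [ 0.2846  0.3469 -0.153 ] [0.   0.   1.12]
```

{"fn": "servo_tool", "kwargs": {
  "rows": [
    {"x": 0,"y": 0,"z": -0.03,"wx": 0,"wy": 0,"wz": 0,"fingers": 0.4},
    {"x": 0,"y": 0,"z": -0.07,"wx": 0,"wy": 0,"wz": 0,"fingers": 0.4},
    {"x": 0,"y": 0,"z": -0.11,"wx": 0,"wy": 0,"wz": 0,"fingers": 0.4},
    {"x": 0,"y": 0,"z": -0.15,"wx": 0,"wy": 0,"wz": 0,"fingers": 0.4},
    {"x": 0.024,"y": 0.029,"z": -0.153,"wx": 0,"wy": 0,"wz": 0.1,"fingers": 0.4},
    {"x": 0.047,"y": 0.058,"z": -0.153,"wx": 0,"wy": 0,"wz": 0.2,"fingers": 0.4},
    {"x": 0.071,"y": 0.087,"z": -0.153,"wx": 0,"wy": 0,"wz": 0.3,"fingers": 0.4},
    {"x": 0.095,"y": 0.116,"z": -0.153,"wx": 0,"wy": 0,"wz": 0.4,"fingers": 0.4},
    {"x": 0.118,"y": 0.145,"z": -0.153,"wx": 0,"wy": 0,"wz": 0.5,"fingers": 0.4},
    {"x": 0.142,"y": 0.173,"z": -0.153,"wx": 0,"wy": 0,"wz": 0.6,"fingers": 0.4},
    {"x": 0.166,"y": 0.202,"z": -0.153,"wx": 0,"wy": 0,"wz": 0.7,"fingers": 0.4},
    {"x": 0.19,"y": 0.231,"z": -0.153,"wx": 0,"wy": 0,"wz": 0.8,"fingers": 0.4},
    {"x": 0.213,"y": 0.26,"z": -0.153,"wx": 0,"wy": 0,"wz": 0.9,"fingers": 0.4},
    {"x": 0.237,"y": 0.289,"z": -0.153,"wx": 0,"wy": 0,"wz": 1.0,"fingers": 0.4},
    {"x": 0.261,"y": 0.318,"z": -0.153,"wx": 0,"wy": 0,"wz": 1.07,"fingers": 0.4},
    {"x": 0.285,"y": 0.347,"z": -0.153,"wx": 0,"wy": 0,"wz": 1.12,"fingers": 0.4},
    {"x": 0.285,"y": 0.347,"z": -0.153,"wx": 0,"wy": 0,"wz": 1.12,"fingers": 0.4},
    {"x": 0.285,"y": 0.347,"z": -0.153,"wx": 0,"wy": 0,"wz": 1.12,"fingers": 0.4},
    {"x": 0.285,"y": 0.347,"z": -0.153,"wx": 0,"wy": 0,"wz": 1.12,"fingers": 0.4}
  ]
}}

```text
time_s: 18.33
position: [521.1, 325.3, 154.1]
tool_rot: [0.0, 0.663, 0.749, -0.0]
force: [0.2, -1.3, -1.0]
width: 48.1
finger_force: 62.1
```

Run:
```python
from h import *
s=get_state();print(s["position"],s["width"])
plan([((523.5,325,155),.12)])
d=snapshot("wrist");h=cv2.cvtColor(d["image"],cv2.COLOR_BGR2HSV).astype(int);print(blobs(d,(h[...,1]>70)&(h[...,0]<24),160,300))
```

```text
[521.12202268 325.33038372 154.05179111] 48.09766245893499
((523.5, 325, 155), 0.12) -> [-0.0006  0.0023 -0.0009] [-0.     0.001  0.001]
[([511.0, 259.0], [616.2, 335.8], np.float64(3.14), 41, 9), ([67.0, 210.0], [399.6, 335.9], np.float64(3.14), 64, 9), ([297.0, 246.0], [515.7, 327.4], np.float64(2.144), 120, 70), ([401.0, 134.0], [549.1, 389.4], np.float64(1.686), 50, 28)]
```

{"fn": "servo_tool", "kwargs": {
  "rows": [
    {"x": 0,"y": 0.001,"z": 0.04,"wx": 0,"wy": 0,"wz": 0,"fingers": 0.4},
    {"x": 0,"y": 0.001,"z": 0.075,"wx": 0,"wy": 0,"wz": 0,"fingers": 0.4},
    {"x": 0,"y": 0.001,"z": 0.095,"wx": 0,"wy": 0,"wz": 0,"fingers": 0.4},
    {"x": 0,"y": 0.001,"z": 0.105,"wx": 0,"wy": 0,"wz": 0,"fingers": 0.4},
    {"x": 0,"y": 0.001,"z": 0.106,"wx": 0,"wy": 0,"wz": 0,"fingers": 0.4},
    {"x": 0,"y": 0.001,"z": 0.106,"wx": 0,"wy": 0,"wz": 0,"fingers": 0.68},
    {"x": 0,"y": 0.001,"z": 0.106,"wx": 0,"wy": 0,"wz": 0,"fingers": 0.68},
    {"x": 0,"y": 0.001,"z": 0.106,"wx": 0,"wy": 0,"wz": 0,"fingers": 0.68},
    {"x": 0,"y": 0.001,"z": 0.08,"wx": 0,"wy": 0,"wz": 0,"fingers": 0.68},
    {"x": 0,"y": 0.001,"z": 0.04,"wx": 0,"wy": 0,"wz": 0,"fingers": 0.68},
    {"x": 0,"y": 0.001,"z": 0,"wx": 0,"wy": 0,"wz": 0,"fingers": 0.68},
    {"x": 0,"y": 0.001,"z": 0,"wx": 0,"wy": 0,"wz": 0,"fingers": 0.68}
  ]
}}

```text
time_s: 19.38
position: [528.9, 327.9, 165.4]
tool_rot: [0.003, 0.663, 0.748, 0.01]
force: [1.3, 1.4, 2.1]
width: 58.0
finger_force: 0.0
```

Run:
```python
from h import *
from look import sherds
s=get_state();print(s["position"])
t=snapshot("top");print(*sherds(t),sep="\n")
h=cv2.cvtColor(t["image"],cv2.COLOR_BGR2HSV);print(blobs(t,(h[...,2]>160)&(h[...,1]<60),10,40)[:6])
d=snapshot("wrist");cv2.imwrite("pics/w6.png",np.hstack([cv2.resize(d["image"],(480,300)),cv2.resize(t["image"][110:260,140:300],None,fx=2,fy=2)]))
# grip tag 50 mm from centre to eye (world +x): tag centre (441,-23)
plan([((491,-23,110),1.571),((491,-23,3),1.571)],((521.5,325.5,154),.12))
```

```text
[528.88494927 327.85485558 165.40617575]
([314.0, 207.0], [463.0, -23.2], np.float64(3.137), 87, 42)
([271.0, 180.0], [546.7, 106.3], np.float64(2.52), 92, 53)
[([188.0, 281.0], [251.3, 339.3], np.float64(0.466), 38, 37), ([540.0, 261.0], [302.9, -679.7], np.float64(1.726), 149, 22), ([15.0, 258.0], [318.9, 834.1], np.float64(0.148), 171, 100), ([314.0, 229.0], [400.7, -23.0], np.float64(3.136), 39, 35), ([199.0, 235.0], [384.5, 303.3], np.float64(1.692), 133, 68), ([364.0, 224.0], [413.4, -170.6], np.float64(3.12), 72, 71)]
((491, -23, 110), 1.571) -> [-0.3423 -0.072   0.044 ] [ 0.     0.    -1.451]
((491, -23, 3), 1.571) -> [0.    0.    0.107] [0. 0. 0.]
```

View pics/w6.png

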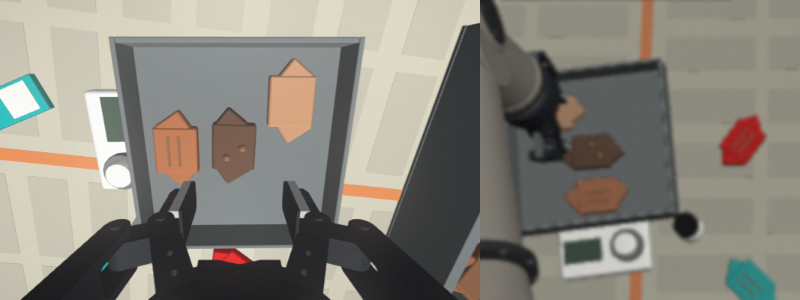

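All three sherds lie flat in the tray: orange (175,145), dark (233,145) and pale (290,100) in the wrist half. The strip nearer the middle of the table is free for the tag.

```bash
python3 -c "
from h import *
s=get_state();print(s['position'],s['dq'],s['joint_pos'])
plan([((491,-23,110),1.571),((491,-23,3),1.571)])"
```

```text
[524.8694844 326.5721326 158.6004679] [ 0.001518    0.04707972 -0.03215933  0.07043069 -0.00733207 -0.00032785
  0.00304641] [-1.01761983  0.55352313  0.66836302  1.45255368 -0.35215576  1.24814008
 -0.19301633]
((491, -23, 110), 1.571) -> [-0.3432 -0.0758  0.0467] [ 0.009  0.002 -1.451]
((491, -23, 3), 1.571) -> [0.    0.    0.107] [0. 0. 0.]
```

{"fn": "servo_tool", "kwargs": {
  "rows": [
    {"x": -0.028,"y": -0.006,"z": 0,"wx": 0,"wy": 0,"wz": -0.12,"fingers": 0.8},
    {"x": -0.057,"y": -0.012,"z": 0,"wx": 0,"wy": 0,"wz": -0.24,"fingers": 0.8},
    {"x": -0.085,"y": -0.018,"z": 0,"wx": 0,"wy": 0,"wz": -0.36,"fingers": 0.8},
    {"x": -0.114,"y": -0.024,"z": 0,"wx": 0,"wy": 0,"wz": -0.48,"fingers": 0.8},
    {"x": -0.142,"y": -0.03,"z": 0,"wx": 0,"wy": 0,"wz": -0.6,"fingers": 0.8},
    {"x": -0.171,"y": -0.036,"z": 0,"wx": 0,"wy": 0,"wz": -0.72,"fingers": 0.8},
    {"x": -0.199,"y": -0.042,"z": 0,"wx": 0,"wy": 0,"wz": -0.84,"fingers": 0.8},
    {"x": -0.228,"y": -0.048,"z": 0.01,"wx": 0,"wy": 0,"wz": -0.96,"fingers": 0.8},
    {"x": -0.256,"y": -0.054,"z": 0.02,"wx": 0,"wy": 0,"wz": -1.08,"fingers": 0.8},
    {"x": -0.285,"y": -0.06,"z": 0.03,"wx": 0,"wy": 0,"wz": -1.2,"fingers": 0.8},
    {"x": -0.314,"y": -0.066,"z": 0.04,"wx": 0,"wy": 0,"wz": -1.32,"fingers": 0.8},
    {"x": -0.342,"y": -0.072,"z": 0.044,"wx": 0,"wy": 0,"wz": -1.45,"fingers": 0.8},
    {"x": -0.342,"y": -0.072,"z": 0.044,"wx": 0,"wy": 0,"wz": -1.45,"fingers": 0.8},
    {"x": -0.342,"y": -0.072,"z": 0.044,"wx": 0,"wy": 0,"wz": -1.45,"fingers": 0.8},
    {"x": -0.342,"y": -0.072,"z": 0.044,"wx": 0,"wy": 0,"wz": -1.45,"fingers": 0.8},
    {"x": -0.342,"y": -0.072,"z": 0.044,"wx": 0,"wy": 0,"wz": -1.45,"fingers": 0.8}
  ]
}}

```text
time_s: 20.82
position: [491.9, -20.7, 110.2]
tool_rot: [-0.0, -0.0, 1.0, 0.0]
force: [-0.3, 0.2, -0.4]
width: 68.6
finger_force: 0.0
```

```bash
cat > tag.py <<'E'
from h import *
def tag(d,z):
    "paper centre/yaw and eye position on plane z"
    h=cv2.cvtColor(d["image"],cv2.COLOR_BGR2HSV).astype(int)
    m=(h[...,1]>60)&(h[...,0]>13)&(h[...,0]<24)&(h[...,2]>80)
    return blobs(d,m,z,300),[b for b in blobs(d,(h[...,2]>160)&(h[...,1]<60),z,200) if 25<b[3]<50 and b[4]>20]
E
python3 - <<'E'
from tag import *
s=get_state();print(s["position"])
d=snapshot("wrist");print(*tag(d,10),sep="\n");plan([((491,-23,1),1.571)])
E
```

```text
[491.93432577 -20.7164339  110.16569226]
[([315.0, 120.0], [439.3, -23.8], np.float64(0.011), 139, 45)]
[([359.0, 171.0], [475.4, 13.0], np.float64(0.001), 28, 26), ([588.0, 97.0], [417.6, 177.3], np.float64(1.702), 41, 39), ([315.0, 73.0], [399.2, -24.2], np.float64(0.001), 38, 36), ([375.0, 65.0], [392.8, 19.2], np.float64(1.596), 40, 29)]
((491, -23, 1), 1.571) -> [ 0.001  -0.0025  0.1092] [ 0.001 -0.     0.001]
```

{"fn": "servo_tool", "kwargs": {
  "rows": [
    {"x": 0.002,"y": -0.0025,"z": 0.04,"wx": 0,"wy": 0,"wz": 0,"fingers": 0.8},
    {"x": 0.002,"y": -0.0025,"z": 0.075,"wx": 0,"wy": 0,"wz": 0,"fingers": 0.8},
    {"x": 0.002,"y": -0.0025,"z": 0.095,"wx": 0,"wy": 0,"wz": 0,"fingers": 0.8},
    {"x": 0.002,"y": -0.0025,"z": 0.108,"wx": 0,"wy": 0,"wz": 0,"fingers": 0.8},
    {"x": 0.002,"y": -0.0025,"z": 0.108,"wx": 0,"wy": 0,"wz": 0,"fingers": 0.8},
    {"x": 0.002,"y": -0.0025,"z": 0.108,"wx": 0,"wy": 0,"wz": 0,"fingers": 0.8},
    {"x": 0.002,"y": -0.0025,"z": 0.108,"wx": 0,"wy": 0,"wz": 0,"fingers": 0.6},
    {"x": 0.002,"y": -0.0025,"z": 0.108,"wx": 0,"wy": 0,"wz": 0,"fingers": 0.6},
    {"x": 0.002,"y": -0.0025,"z": 0.108,"wx": 0,"wy": 0,"wz": 0,"fingers": 0.6},
    {"x": 0.002,"y": -0.0025,"z": 0.108,"wx": 0,"wy": 0,"wz": 0,"fingers": 0.35},
    {"x": 0.002,"y": -0.0025,"z": 0.108,"wx": 0,"wy": 0,"wz": 0,"fingers": 0.35},
    {"x": 0.002,"y": -0.0025,"z": 0.108,"wx": 0,"wy": 0,"wz": 0,"fingers": 0.35},
    {"x": 0.002,"y": -0.0025,"z": 0.108,"wx": 0,"wy": 0,"wz": 0,"fingers": 0.35},
    {"x": 0.002,"y": -0.0025,"z": 0.108,"wx": 0,"wy": 0,"wz": 0,"fingers": 0.35}
  ]
}}

```text
time_s: 22.03
position: [491.0, -24.7, 3.9]
tool_rot: [0.001, 0.0, 1.0, 0.0]
force: [-1.2, -0.9, 6.3]
width: 42.5
finger_force: 59.9
```

{"fn": "servo_tool", "kwargs": {
  "rows": [
    {"x": 0,"y": 0,"z": -0.03,"wx": 0,"wy": 0,"wz": 0,"fingers": 0.35},
    {"x": 0,"y": 0,"z": -0.07,"wx": 0,"wy": 0,"wz": 0,"fingers": 0.35},
    {"x": 0,"y": 0,"z": -0.11,"wx": 0,"wy": 0,"wz": 0,"fingers": 0.35},
    {"x": 0.007,"y": -0.012,"z": -0.118,"wx": 0,"wy": 0,"wz": 0.12,"fingers": 0.35},
    {"x": 0.013,"y": -0.024,"z": -0.118,"wx": 0,"wy": 0,"wz": 0.24,"fingers": 0.35},
    {"x": 0.02,"y": -0.036,"z": -0.118,"wx": 0,"wy": 0,"wz": 0.36,"fingers": 0.35},
    {"x": 0.026,"y": -0.048,"z": -0.118,"wx": 0,"wy": 0,"wz": 0.48,"fingers": 0.35},
    {"x": 0.033,"y": -0.06,"z": -0.118,"wx": 0,"wy": 0,"wz": 0.6,"fingers": 0.35},
    {"x": 0.04,"y": -0.072,"z": -0.118,"wx": 0,"wy": 0,"wz": 0.72,"fingers": 0.35},
    {"x": 0.046,"y": -0.084,"z": -0.118,"wx": 0,"wy": 0,"wz": 0.84,"fingers": 0.35},
    {"x": 0.053,"y": -0.096,"z": -0.118,"wx": 0,"wy": 0,"wz": 0.96,"fingers": 0.35},
    {"x": 0.06,"y": -0.108,"z": -0.118,"wx": 0,"wy": 0,"wz": 1.08,"fingers": 0.35},
    {"x": 0.066,"y": -0.12,"z": -0.118,"wx": 0,"wy": 0,"wz": 1.2,"fingers": 0.35},
    {"x": 0.073,"y": -0.132,"z": -0.118,"wx": 0,"wy": 0,"wz": 1.32,"fingers": 0.35},
    {"x": 0.079,"y": -0.144,"z": -0.118,"wx": 0,"wy": 0,"wz": 1.44,"fingers": 0.35},
    {"x": 0.086,"y": -0.156,"z": -0.118,"wx": 0,"wy": 0,"wz": 1.57,"fingers": 0.35},
    {"x": 0.086,"y": -0.156,"z": -0.118,"wx": 0,"wy": 0,"wz": 1.57,"fingers": 0.35}
  ]
}}

```text
time_s: 23.45
position: [402.1, -183.7, 120.8]
tool_rot: [0.001, 0.71, 0.705, -0.0]
force: [-0.9, -2.0, -0.3]
width: 42.5
finger_force: 61.4
```

```bash
python3 -c "
from h import *
s=get_state();print(s['position'],s['joint_pos'],s['width'])
plan([((323,-329.5,121),-1.571)])
plan([((323,-329.5,121),-1.571)],((405,-180.5,121),0.001))"
```

```text
[ 402.13640198 -183.68054852  120.82752922] [-0.37974639  0.26279473  0.91061729  1.9789952  -0.2432826   1.01169363
  0.63729499] 42.539848874155226
((323, -329.5, 121), -1.571) -> [-0.1464 -0.0781 -0.    ] [1.000e-03 1.000e-03 1.564e+00]
((323, -329.5, 121), -1.571) -> [-0.1489 -0.0821  0.    ] [0.    0.    1.572]
```

{"fn": "servo_tool", "kwargs": {
  "rows": [
    {"x": -0.011,"y": -0.006,"z": 0,"wx": 0,"wy": 0,"wz": 0.12,"fingers": 0.35},
    {"x": -0.023,"y": -0.012,"z": 0,"wx": 0,"wy": 0,"wz": 0.24,"fingers": 0.35},
    {"x": -0.034,"y": -0.018,"z": 0,"wx": 0,"wy": 0,"wz": 0.36,"fingers": 0.35},
    {"x": -0.045,"y": -0.025,"z": 0,"wx": 0,"wy": 0,"wz": 0.48,"fingers": 0.35},
    {"x": -0.057,"y": -0.031,"z": 0,"wx": 0,"wy": 0,"wz": 0.6,"fingers": 0.35},
    {"x": -0.068,"y": -0.037,"z": 0,"wx": 0,"wy": 0,"wz": 0.72,"fingers": 0.35},
    {"x": -0.08,"y": -0.043,"z": 0,"wx": 0,"wy": 0,"wz": 0.84,"fingers": 0.35},
    {"x": -0.091,"y": -0.05,"z": 0,"wx": 0,"wy": 0,"wz": 0.96,"fingers": 0.35},
    {"x": -0.102,"y": -0.056,"z": 0,"wx": 0,"wy": 0,"wz": 1.08,"fingers": 0.35},
    {"x": -0.114,"y": -0.062,"z": 0,"wx": 0,"wy": 0,"wz": 1.2,"fingers": 0.35},
    {"x": -0.125,"y": -0.069,"z": 0,"wx": 0,"wy": 0,"wz": 1.32,"fingers": 0.35},
    {"x": -0.137,"y": -0.075,"z": 0,"wx": 0,"wy": 0,"wz": 1.44,"fingers": 0.35},
    {"x": -0.148,"y": -0.081,"z": 0,"wx": 0,"wy": 0,"wz": 1.57,"fingers": 0.35},
    {"x": -0.148,"y": -0.081,"z": 0,"wx": 0,"wy": 0,"wz": 1.57,"fingers": 0.35},
    {"x": -0.148,"y": -0.081,"z": 0,"wx": 0,"wy": 0,"wz": 1.57,"fingers": 0.35}
  ]
}}

```text
time_s: 24.7
position: [323.1, -328.5, 120.2]
tool_rot: [-0.0, 1.0, 0.002, 0.0]
force: [0.2, 0.4, -1.3]
width: 42.7
finger_force: 61.4
```

Run:
```python
from tag import *
t=snapshot("top");print(*tag(t,128),sep="\n")
d=snapshot("wrist");print(*tag(d,128),sep="\n");cv2.imwrite("pics/w7.png",np.hstack([cv2.resize(d["image"],(480,300)),cv2.resize(t["image"][130:280,310:470],None,fx=2,fy=2)]))
s=get_state();print(s['position'],s['joint_pos'],s['width'])
plan([((323,-329.5,24),-1.571)])
```

```text
[([137.0, 370.0], [54.9, 418.3], np.float64(1.564), 686, 183), ([315.0, 61.0], [879.1, -28.5], np.float64(1.567), 134, 35), ([52.0, 169.0], [510.5, 622.2], np.float64(3.14), 822, 282), ([475.0, 210.0], [446.7, -326.4], np.float64(3.141), 983, 888), ([582.0, 60.0], [881.1, -812.7], np.float64(0.012), 344, 52)]
[]
[([615.0, 390.0], [239.5, -498.1], np.float64(1.577), 35, 12), ([445.0, 390.0], [239.2, -401.8], np.float64(1.577), 28, 13), ([197.0, 382.0], [243.9, -260.3], np.float64(2.494), 42, 16), ([38.0, 367.0], [253.6, -173.5], np.float64(1.561), 51, 15), ([320.0, 139.0], [371.3, -328.6], np.float64(3.138), 129, 44)]
[([95.0, 79.0], [405.6, -236.2], np.float64(1.537), 41, 41), ([321.0, 56.0], [414.7, -328.8], np.float64(3.135), 38, 36)]
[ 323.68856193 -327.59038897  120.08056184] [-0.19268976  0.45280306  1.23678909  1.93823963 -0.48424858  1.09761386
 -0.31923545] 42.23418756313609
((323, -329.5, 24), -1.571) -> [-0.0007  0.0021  0.0961] [-0.002 -0.     0.006]
```

View pics/w7.png

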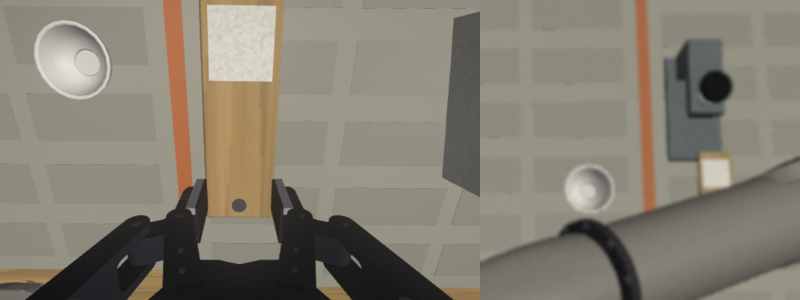

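The tag is held straight, with its paper at (240,42) and eye at (238,205), and it points at the press. Joint 3 is near its limit, so I'll go in steps.

{"fn": "servo_tool", "kwargs": {
  "rows": [
    {"x": 0,"y": 0.002,"z": 0.03,"wx": 0,"wy": 0,"wz": 0,"fingers": 0.35},
    {"x": 0,"y": 0.002,"z": 0.06,"wx": 0,"wy": 0,"wz": 0,"fingers": 0.35},
    {"x": 0,"y": 0.002,"z": 0.08,"wx": 0,"wy": 0,"wz": 0,"fingers": 0.35},
    {"x": 0,"y": 0.002,"z": 0.089,"wx": 0,"wy": 0,"wz": 0,"fingers": 0.35},
    {"x": 0,"y": 0.002,"z": 0.089,"wx": 0,"wy": 0,"wz": 0,"fingers": 0.35},
    {"x": 0,"y": 0.002,"z": 0.089,"wx": 0,"wy": 0,"wz": 0,"fingers": 0.35}
  ]
}}

```text
time_s: 25.3
position: [323.3, -330.7, 31.7]
tool_rot: [-0.0, 1.0, 0.001, 0.0]
force: [-0.6, 0.1, -0.4]
width: 42.5
finger_force: 61.4
```

Run:
```python
from tag import *
s=get_state();print(s['position'],s['joint_pos'],s['width'])
d=snapshot("wrist");print(*tag(d,37),sep="\n");cv2.imwrite("pics/w8.png",d["image"])
P=[[528,-329.5,48],[454,-290,14],[454,-370,14],[503,-304.5,75],[503,-354.5,75]];print(proj(d,P))
plan([((323,-330,31),-1.571)])
```

```text
[ 323.33633321 -330.68163898   31.66571736] [-0.05093263  0.57714434  1.07756983  2.02428635 -0.64437297  0.92804265
 -0.19540871] 42.461966500922664
[([320.0, 139.0], [370.6, -331.5], np.float64(3.136), 132, 45)]
[([321.0, 56.0], [414.7, -331.9], np.float64(3.133), 38, 36)]
[[ 314.43113022 -407.37754462]
 [ 226.46367366  -30.98983803]
 [ 406.78734077  -30.28949539]
 [ 192.00684263 -424.87132246]
 [ 433.87408629 -423.2818884 ]]
((323, -330, 31), -1.571) -> [-0.0007 -0.0014  0.0013] [ 0.001 -0.002  0.003]
```

View pics/w8.png

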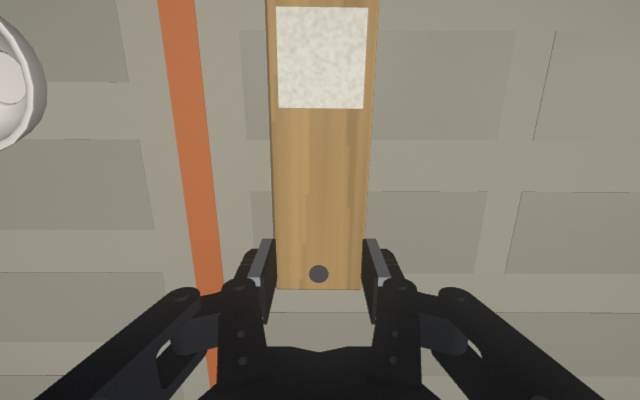

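The tag lies straight in the view: paper at (321,56), eye at (318,273), and no slip. I'll advance and measure the bed from closer.

{"fn": "servo_tool", "kwargs": {
  "rows": [
    {"x": 0.02,"y": 0,"z": 0.001,"wx": 0,"wy": 0,"wz": 0,"fingers": 0.35},
    {"x": 0.04,"y": 0,"z": 0.001,"wx": 0,"wy": 0,"wz": 0,"fingers": 0.35},
    {"x": 0.055,"y": 0,"z": 0.001,"wx": 0,"wy": 0,"wz": 0,"fingers": 0.35},
    {"x": 0.055,"y": 0,"z": 0.001,"wx": 0,"wy": 0,"wz": 0,"fingers": 0.35},
    {"x": 0.055,"y": 0,"z": 0.001,"wx": 0,"wy": 0,"wz": 0,"fingers": 0.35}
  ]
}}

```text
time_s: 25.77
position: [379.1, -331.4, 31.5]
tool_rot: [0.001, 1.0, 0.002, 0.001]
force: [-0.0, -0.3, -1.3]
width: 42.7
finger_force: 61.4
```

Run:
```python
from tag import *
s=get_state();print(s['position'],s['joint_pos'][2],s['force'])
d=snapshot("wrist");print(tag(d,37));im=d["image"]
P=[[454,-290,14],[454,-370,14],[530,-290,14],[530,-370,14]];print(proj(d,P))
g=cv2.cvtColor(im,cv2.COLOR_BGR2HSV)[...,2];
for r in (5,20,40,60,80):print(r,g[r,180:460:8])
t=snapshot("top");v=cv2.cvtColor(t["image"],cv2.COLOR_BGR2HSV)[...,2]
for r in (195,200,205):print(r,v[r,398:436])
for c in (408,):print(c,v[195:220,c])
```

```text
[ 379.07050872 -331.38806565   31.53198652] 1.0434325828176416 [-0.03353028 -0.31076651 -1.28280553]
([([320.0, 139.0], [426.4, -332.2], np.float64(3.136), 131, 45)], [([321.0, 56.0], [470.5, -332.5], np.float64(3.135), 38, 36)])
[[234.9206187  100.30029685]
 [395.46029777 100.93897968]
 [220.90662343 -87.19014092]
 [409.59670102 -85.9574759 ]]
5 [178 179 156 156 157 156 157 106 109 107 109 165 162 165 174 174 173 167
 166 163 167 155 151 163 165 107 107 107 148 148 146 147 147 146 145]
20 [179 178 159 158 159 157 157 107 108 108 109 161 198 213 217 211 217 203
 206 211 212 217 204 213 166 109 110 109 149 149 149 148 147 148 147]
40 [180 179 167 159 159 158 157 109 111 110 111 144 178 211 212 210 206 219
 216 215 219 218 216 210 167 110 109 107 150 150 150 148 149 148 148]
60 [180 180 181 159 159 160 160 108 110 112 112 128 172 218 216 212 219 213
 209 219 215 203 216 217 167 111 111 114 150 149 148 148 149 149 148]
80 [180 181 181 160 159 160 159  90 110 113 113 111 163 210 215 218 216 216
 212 219 213 216 214 189 173 112 112 130 150 150 149 149 149 149 149]
195 [152 152 150 151 137 100  84  99 104 103 101 102  99  93 120 159 161 162
 167 165 164 162 161 162 157 152 152 156 159 146 110 107 123 138 143 141
 134 128]
200 [151 153 153 153 138  99  79  94 100 100 100  99  98  89 104 134 147 149
 139 123 114 112 113 106 100  97  97  98  98  98  98 100 102 103 103 106
 107 108]
205 [ 98  99 100 103 104 105 105 107 107 109 108 108 110 111 108 111 113 113
 114 115 116 117 117 117 117 119 118 118 122 120 121 122 122 122 122 122
 122 124]
408 [101 101 101 103 104 100  92  90  98 104 108 112 114 119 122 123 125 126
 128 130 131 130 131 132 132]
```

Run:
```python
from tag import *
d=snapshot("wrist");g=cv2.cvtColor(d["image"],cv2.COLOR_BGR2HSV)[...,2].astype(int)
for r in (5,20,40,60,80):
    l=210+np.argmax(g[r,210:262]<133);rt=375+np.max(np.nonzero(g[r,375:430]<130)[0])+1
    print(r,l,rt,ray(d,[(l,r),(rt,r)],14).round(1).tolist())
for c in (245,255,380,385,390):print(c,g[80:125,c].tolist(),ray(d,[(c,100)],14).round(1))
```

```text
5 229 403 [[493.6, -291.0], [493.7, -370.2]]
20 230 401 [[487.5, -290.9], [487.6, -369.8]]
40 231 400 [[479.2, -290.7], [479.2, -370.0]]
60 232 398 [[470.5, -290.4], [470.6, -369.8]]
80 234 396 [[461.5, -290.6], [461.6, -369.5]]
245 [110, 110, 110, 110, 110, 110, 111, 110, 111, 109, 110, 110, 99, 90, 83, 103, 158, 162, 159, 159, 159, 160, 160, 159, 159, 160, 160, 160, 160, 160, 159, 160, 160, 160, 160, 161, 160, 161, 160, 160, 160, 159, 161, 160, 160] [[ 452.2 -295.3]]
255 [110, 112, 113, 111, 111, 110, 110, 110, 112, 111, 112, 110, 101, 92, 82, 100, 159, 162, 159, 161, 160, 161, 160, 160, 160, 161, 160, 160, 160, 161, 160, 161, 161, 161, 160, 160, 159, 161, 160, 160, 160, 161, 160, 160, 161] [[ 452.2 -300.2]]
380 [112, 112, 111, 112, 113, 112, 113, 112, 113, 112, 115, 113, 114, 107, 97, 86, 91, 158, 162, 158, 161, 160, 160, 161, 160, 160, 160, 160, 160, 160, 160, 160, 161, 161, 160, 160, 160, 161, 161, 160, 160, 161, 161, 161, 160] [[ 452.2 -362.3]]
385 [112, 113, 113, 113, 111, 112, 112, 112, 112, 112, 113, 113, 114, 106, 96, 85, 91, 160, 161, 161, 158, 160, 159, 160, 160, 161, 160, 161, 160, 159, 160, 160, 160, 160, 160, 160, 161, 160, 161, 160, 161, 161, 160, 161, 160] [[ 452.2 -364.8]]
390 [113, 113, 113, 112, 112, 112, 112, 112, 110, 112, 113, 111, 113, 107, 97, 86, 83, 141, 160, 160, 159, 160, 162, 159, 160, 160, 160, 159, 160, 160, 160, 160, 160, 159, 160, 160, 160, 161, 160, 160, 159, 159, 160, 159, 159] [[ 452.2 -367.2]]
```

{"fn": "servo_tool", "kwargs": {
  "rows": [
    {"x": 0.02,"y": -0.002,"z": 0,"wx": 0,"wy": 0,"wz": 0,"fingers": 0.35},
    {"x": 0.04,"y": -0.002,"z": 0,"wx": 0,"wy": 0,"wz": 0,"fingers": 0.35},
    {"x": 0.055,"y": -0.002,"z": 0,"wx": 0,"wy": 0,"wz": 0,"fingers": 0.35},
    {"x": 0.059,"y": -0.002,"z": 0,"wx": 0,"wy": 0,"wz": 0,"fingers": 0.35},
    {"x": 0.059,"y": -0.002,"z": 0,"wx": 0,"wy": 0,"wz": 0,"fingers": 0.35},
    {"x": 0.059,"y": -0.002,"z": 0,"wx": 0,"wy": 0,"wz": 0,"fingers": 0.35},
    {"x": 0.059,"y": -0.002,"z": 0,"wx": 0,"wy": 0,"wz": 0,"fingers": 0.35},
    {"x": 0.059,"y": -0.002,"z": 0,"wx": 0,"wy": 0,"wz": 0,"fingers": 0.35}
  ]
}}

```text
time_s: 26.58
position: [435.2, -329.1, 30.4]
tool_rot: [-0.0, 1.0, -0.001, -0.0]
force: [-0.6, -0.4, -0.8]
width: 42.4
finger_force: 61.4
```

```bash
cat > bed.py <<'E'
from tag import *
d=snapshot("wrist");s=get_state();print(s['position'],s['joint_pos'][2],s['force'].round(1))
h=cv2.cvtColor(d["image"],cv2.COLOR_BGR2HSV).astype(int);g=h[...,2]
print(proj(d,[[455.3,-300,14],[455,-360,14]]),tag(d,37 if s['position'][2]>25 else 24))
# tag edges and eye
h2=np.uint8((g<90)&(h[...,1]<90))
import sys
for b in blobs(d,h2,37 if s['position'][2]>25 else 24,30):
    if b[3]<14:print("eye",b)
E
python3 bed.py
```

```text
[ 435.48868903 -329.02131229   30.37989178] 1.0129503638891255 [-0.6  0.1  0.1]
[[264.55921412 205.07073016]
 [373.9909142  205.41701565]] ([([319.0, 208.0], [457.7, -329.8], np.float64(3.133), 80, 44)], [])
eye ([318.0, 273.0], [426.8, -329.3], np.float64(3.14), 9, 8)
```

{"fn": "servo_tool", "kwargs": {
  "rows": [
    {"x": 0.0025,"y": 0,"z": 0,"wx": 0,"wy": 0,"wz": 0,"fingers": 0.35},
    {"x": 0.0025,"y": 0,"z": 0.004,"wx": 0,"wy": 0,"wz": 0,"fingers": 0.35},
    {"x": 0.0025,"y": 0,"z": 0.008,"wx": 0,"wy": 0,"wz": 0,"fingers": 0.35},
    {"x": 0.0025,"y": 0,"z": 0.012,"wx": 0,"wy": 0,"wz": 0,"fingers": 0.35},
    {"x": 0.0025,"y": 0,"z": 0.012,"wx": 0,"wy": 0,"wz": 0,"fingers": 0.35},
    {"x": 0.0025,"y": 0,"z": 0.012,"wx": 0,"wy": 0,"wz": 0,"fingers": 0.35},
    {"x": 0.0025,"y": 0,"z": 0.012,"wx": 0,"wy": 0,"wz": 0,"fingers": 0.35}
  ]
}}

```text
time_s: 27.22
position: [439.2, -328.6, 18.0]
tool_rot: [-0.0, 1.0, 0.0, -0.0]
force: [1.1, -0.9, -0.1]
width: 42.3
finger_force: 61.4
```

```bash
python3 bed.py
```

```text
[ 439.16364832 -328.65820697   18.05605089] 0.9950913359528335 [-0.5  0.2 -0.9]
[[261.91478943 220.44675553]
 [378.60643862 221.05306571]] ([([319.0, 221.0], [455.7, -329.3], np.float64(3.137), 69, 45)], [([292.0, 59.0], [534.1, -313.9], np.float64(0.866), 46, 23)])
eye ([318.0, 273.0], [430.4, -328.8], np.float64(0.0), 9, 8)
```

{"fn": "servo_tool", "kwargs": {
  "rows": [
    {"x": -0.0005,"y": 0.001,"z": 0.001,"wx": 0,"wy": 0,"wz": 0,"fingers": 0.35},
    {"x": -0.0005,"y": 0.001,"z": 0.001,"wx": 0,"wy": 0,"wz": 0,"fingers": 0.35},
    {"x": -0.0005,"y": 0.001,"z": 0.001,"wx": 0,"wy": 0,"wz": 0,"fingers": 0.35},
    {"x": -0.0005,"y": 0.001,"z": 0.001,"wx": 0,"wy": 0,"wz": 0,"fingers": 0.6},
    {"x": -0.0005,"y": 0.001,"z": 0.001,"wx": 0,"wy": 0,"wz": 0,"fingers": 0.6},
    {"x": -0.0005,"y": 0.001,"z": 0.001,"wx": 0,"wy": 0,"wz": 0,"fingers": 0.75},
    {"x": -0.0005,"y": 0.001,"z": 0.001,"wx": 0,"wy": 0,"wz": 0,"fingers": 0.75},
    {"x": -0.0005,"y": 0.001,"z": -0.02,"wx": 0,"wy": 0,"wz": 0,"fingers": 0.75},
    {"x": -0.0005,"y": 0.001,"z": -0.04,"wx": 0,"wy": 0,"wz": 0,"fingers": 0.75},
    {"x": -0.04,"y": 0.001,"z": -0.06,"wx": 0,"wy": 0,"wz": 0,"fingers": 0.75},
    {"x": -0.07,"y": 0.001,"z": -0.09,"wx": 0,"wy": 0,"wz": 0,"fingers": 0.75},
    {"x": -0.07,"y": 0.001,"z": -0.09,"wx": 0,"wy": 0,"wz": 0,"fingers": 0.75},
    {"x": -0.07,"y": 0.001,"z": -0.09,"wx": 0,"wy": 0,"wz": 0,"fingers": 0.75},
    {"x": -0.07,"y": 0.001,"z": -0.09,"wx": 0,"wy": 0,"wz": 0,"fingers": 0.75}
  ]
}}

```text
time_s: 28.43
position: [369.9, -329.5, 108.4]
tool_rot: [-0.0, 1.0, 0.0, 0.001]
force: [0.0, 0.1, -0.3]
width: 64.1
finger_force: 0.0
```

Run:
```python
from tag import *
d=snapshot("wrist");s=get_state();print(s['position'],s['joint_pos'].round(2))
h=cv2.cvtColor(d["image"],cv2.COLOR_BGR2HSV).astype(int);g=h[...,2]
print(tag(d,24))
for b in blobs(d,(g<90)&(h[...,1]<90),24,15):
    if b[3]<14:print("eye",b)
print(proj(d,[[455.3,-300,14],[455,-360,14],[530,-290,14],[530,-370,14]]))
cv2.imwrite("pics/w9.png",d["image"])
for r in (150,165,120,90):print(r,g[r,215:430:4].tolist())
for n in ("top","scene"):
    t=snapshot(n);im=t["image"];hh=cv2.cvtColor(im,cv2.COLOR_BGR2HSV);print(n,proj(t,[[530,-330,157],[530,-330,24],[430,-330,24]]))
    if n=="top":
        m=np.zeros(im.shape[:2]);m[155:190,410:445]=(hh[155:190,410:445,2]<38);print(blobs(t,m,157))
```

```text
[ 370.21392975 -329.04415153  107.73949806] [-0.15  0.53  1.16  1.86 -0.55  1.11 -0.36]
([([319.0, 65.0], [463.5, -329.8], np.float64(3.132), 86, 45)], [])
eye ([592.0, 270.0], [308.3, -558.8], np.float64(2.478), 13, 7)
eye ([604.0, 211.0], [361.0, -555.4], np.float64(0.269), 9, 8)
eye ([318.0, 120.0], [430.6, -329.6], np.float64(2.348), 8, 8)
eye ([361.0, 85.0], [454.1, -359.5], np.float64(1.572), 13, 1)
[[277.26124325  84.08590253]
 [359.89488902  84.61198694]
 [257.41461452 -37.29480333]
 [379.94956541 -37.11340659]]
150 [159, 157, 178, 179, 181, 180, 181, 182, 160, 159, 159, 159, 159, 159, 148, 147, 146, 147, 146, 149, 148, 148, 148, 148, 148, 148, 148, 147, 148, 148, 147, 149, 147, 147, 148, 148, 146, 147, 148, 148, 147, 147, 147, 148, 147, 146, 146, 148, 147, 148, 147, 149, 146, 148]
165 [159, 158, 163, 180, 181, 178, 180, 180, 158, 159, 158, 158, 158, 158, 151, 147, 146, 148, 147, 147, 147, 147, 148, 148, 147, 146, 146, 146, 147, 147, 146, 147, 147, 147, 147, 146, 145, 147, 147, 146, 146, 147, 147, 146, 147, 146, 146, 146, 146, 146, 146, 146, 147, 147]
120 [160, 168, 180, 181, 181, 180, 182, 159, 161, 160, 160, 161, 159, 160, 148, 149, 149, 149, 118, 164, 168, 174, 180, 165, 126, 82, 84, 83, 171, 169, 170, 152, 160, 156, 148, 148, 148, 148, 148, 150, 148, 148, 148, 149, 148, 148, 149, 148, 147, 148, 148, 148, 148, 148]
90 [159, 180, 181, 181, 182, 180, 182, 160, 160, 159, 159, 159, 160, 160, 159, 159, 159, 158, 121, 166, 167, 174, 178, 176, 168, 170, 166, 168, 168, 169, 170, 158, 162, 154, 155, 159, 158, 159, 159, 158, 158, 159, 158, 158, 158, 157, 159, 158, 158, 158, 158, 159, 160, 158]
top [[427.94957396 172.15795611]
 [416.9407972  184.15712269]
 [418.74741144 217.30558461]]
[([427.0, 173.0], [527.8, -328.6], np.float64(2.309), 38, 36)]
scene [[193.38610931 188.08921123]
 [203.3316711  231.68292214]
 [222.42620668 208.33464738]]
```

The tag is on the bed and square: its eye is 100 mm before the axis and its end juts out 34.8 mm. Next I'll press the plunger.

{"fn": "servo_tool", "kwargs": {
  "rows": [
    {"x": 0,"y": 0,"z": -0.04,"wx": 0,"wy": 0,"wz": 0,"fingers": 0},
    {"x": 0,"y": 0,"z": -0.08,"wx": 0,"wy": 0,"wz": 0,"fingers": 0},
    {"x": 0,"y": 0,"z": -0.1,"wx": 0,"wy": 0,"wz": 0,"fingers": 0},
    {"x": 0.04,"y": 0,"z": -0.1,"wx": 0,"wy": 0,"wz": 0,"fingers": 0},
    {"x": 0.08,"y": 0,"z": -0.1,"wx": 0,"wy": 0,"wz": 0,"fingers": 0},
    {"x": 0.12,"y": 0.001,"z": -0.1,"wx": 0,"wy": 0,"wz": 0,"fingers": 0},
    {"x": 0.159,"y": 0.001,"z": -0.09,"wx": 0,"wy": 0,"wz": 0,"fingers": 0},
    {"x": 0.159,"y": 0.001,"z": -0.07,"wx": 0,"wy": 0,"wz": 0,"fingers": 0},
    {"x": 0.159,"y": 0.001,"z": -0.07,"wx": 0,"wy": 0,"wz": 0,"fingers": 0},
    {"x": 0.159,"y": 0.001,"z": -0.07,"wx": 0,"wy": 0,"wz": 0,"fingers": 0},
    {"x": 0.159,"y": 0.001,"z": -0.07,"wx": 0,"wy": 0,"wz": 0,"fingers": 0}
  ]
}}

```text
time_s: 29.5
position: [527.3, -331.4, 178.4]
tool_rot: [0.0, 1.0, -0.0, -0.001]
force: [-0.0, 0.1, -0.0]
width: -0.2
finger_force: 0.0
```

Run:
```python
from h import *
d=snapshot("wrist");s=get_state();print(s['position'],s['joint_pos'].round(2),s["force"].round(1))
plan([((529,-330,133),-1.571)])
```

```text
[ 527.3482298  -331.71828956  179.15864934] [-0.09  0.69  1.07  1.41 -0.6   1.4  -0.59] [-0.3  0.3  0.2]
((529, -330, 133), -1.571) -> [ 0.0016 -0.0018  0.0462] [ 0.001 -0.    -0.001]
```

{"fn": "servo_tool", "kwargs": {
  "rows": [
    {"x": 0.001,"y": -0.0015,"z": 0.015,"wx": 0,"wy": 0,"wz": 0,"fingers": 0},
    {"x": 0.001,"y": -0.0015,"z": 0.025,"wx": 0,"wy": 0,"wz": 0,"fingers": 0},
    {"x": 0.001,"y": -0.0015,"z": 0.033,"wx": 0,"wy": 0,"wz": 0,"fingers": 0},
    {"x": 0.001,"y": -0.0015,"z": 0.04,"wx": 0,"wy": 0,"wz": 0,"fingers": 0},
    {"x": 0.001,"y": -0.0015,"z": 0.043,"wx": 0,"wy": 0,"wz": 0,"fingers": 0},
    {"x": 0.001,"y": -0.0015,"z": 0.046,"wx": 0,"wy": 0,"wz": 0,"fingers": 0},
    {"x": 0.001,"y": -0.0015,"z": 0.046,"wx": 0,"wy": 0,"wz": 0,"fingers": 0}
  ]
}}

```text
time_s: 30.13
position: [529.1, -330.0, 133.4]
tool_rot: [0.001, 1.0, 0.0, 0.0]
force: [-0.6, -0.2, 5.0]
width: 0.4
finger_force: 2.6
```

{"fn": "servo_tool", "kwargs": {
  "rows": [
    {"x": 0,"y": 0,"z": 0.002,"wx": 0,"wy": 0,"wz": 0,"fingers": 0},
    {"x": 0,"y": 0,"z": 0.004,"wx": 0,"wy": 0,"wz": 0,"fingers": 0},
    {"x": 0,"y": 0,"z": 0.004,"wx": 0,"wy": 0,"wz": 0,"fingers": 0}
  ]
}}

```text
time_s: 30.38
position: [529.2, -330.1, 133.1]
tool_rot: [0.0, 1.0, 0.0, 0.001]
force: [-4.4, 4.2, 21.3]
width: 0.0
finger_force: 10.4
```

The die bears on the tag at its stop (z = 133, travel 24 mm, 21 N). I'll hold briefly, then rise.

{"fn": "servo_tool", "kwargs": {
  "rows": [
    {"x": 0,"y": 0,"z": 0,"wx": 0,"wy": 0,"wz": 0,"fingers": 0},
    {"x": 0,"y": 0,"z": 0,"wx": 0,"wy": 0,"wz": 0,"fingers": 0},
    {"x": 0,"y": 0,"z": -0.01,"wx": 0,"wy": 0,"wz": 0,"fingers": 0},
    {"x": 0,"y": 0,"z": -0.02,"wx": 0,"wy": 0,"wz": 0,"fingers": 0},
    {"x": 0,"y": 0,"z": -0.03,"wx": 0,"wy": 0,"wz": 0,"fingers": 0},
    {"x": 0,"y": 0,"z": -0.07,"wx": 0,"wy": 0,"wz": 0,"fingers": 0},
    {"x": -0.04,"y": 0,"z": -0.08,"wx": 0,"wy": 0,"wz": 0,"fingers": 0.2},
    {"x": -0.08,"y": 0,"z": -0.08,"wx": 0,"wy": 0,"wz": 0,"fingers": 0.5},
    {"x": -0.12,"y": 0,"z": -0.06,"wx": 0,"wy": 0,"wz": 0,"fingers": 0.75},
    {"x": -0.16,"y": 0,"z": -0.02,"wx": 0,"wy": 0,"wz": 0,"fingers": 0.75},
    {"x": -0.16,"y": 0,"z": 0.02,"wx": 0,"wy": 0,"wz": 0,"fingers": 0.75},
    {"x": -0.16,"y": 0,"z": 0.02,"wx": 0,"wy": 0,"wz": 0,"fingers": 0.75},
    {"x": -0.16,"y": 0,"z": 0.02,"wx": 0,"wy": 0,"wz": 0,"fingers": 0.75},
    {"x": -0.16,"y": 0,"z": 0.02,"wx": 0,"wy": 0,"wz": 0,"fingers": 0.75}
  ]
}}

```text
time_s: 31.55
position: [369.3, -328.5, 107.9]
tool_rot: [-0.001, 1.0, 0.0, -0.0]
force: [0.6, -0.2, -0.7]
width: 64.3
finger_force: 0.0
```

Run:
```python
from tag import *
d=snapshot("wrist");s=get_state();print(s['position'],s['joint_pos'].round(2))
h=cv2.cvtColor(d["image"],cv2.COLOR_BGR2HSV).astype(int);g=h[...,2]
print(tag(d,24)[0])
for b in blobs(d,(g<90)&(h[...,1]<90),24,15):
    if b[3]<14:print("eye",b)
t=snapshot("top");im=t["image"];hh=cv2.cvtColor(im,cv2.COLOR_BGR2HSV)
m=np.zeros(im.shape[:2]);m[155:190,410:445]=(hh[155:190,410:445,2]<38);print(blobs(t,m,157))
plan([((439,-329.5,18),-1.571)])
```

```text
[ 370.32061207 -329.57646168  108.99244094] [-0.14  0.51  1.13  1.86 -0.52  1.1  -0.38]
[([321.0, 64.0], [463.2, -330.1], np.float64(3.132), 84, 45)]
eye ([596.0, 267.0], [309.5, -560.8], np.float64(1.971), 10, 6)
eye ([607.0, 210.0], [361.1, -555.4], np.float64(1.572), 9, 7)
eye ([320.0, 119.0], [430.5, -329.6], np.float64(0.001), 8, 8)
[([427.0, 173.0], [527.1, -328.0], np.float64(2.339), 40, 36)]
((439, -329.5, 18), -1.571) -> [ 0.068  -0.0007  0.0916] [ 0.002 -0.002  0.002]
```

{"fn": "servo_tool", "kwargs": {
  "rows": [
    {"x": 0.035,"y": 0,"z": 0.02,"wx": 0,"wy": 0,"wz": 0,"fingers": 0.75},
    {"x": 0.069,"y": 0,"z": 0.04,"wx": 0,"wy": 0,"wz": 0,"fingers": 0.75},
    {"x": 0.069,"y": 0,"z": 0.065,"wx": 0,"wy": 0,"wz": 0,"fingers": 0.75},
    {"x": 0.069,"y": 0,"z": 0.085,"wx": 0,"wy": 0,"wz": 0,"fingers": 0.75},
    {"x": 0.069,"y": 0,"z": 0.0915,"wx": 0,"wy": 0,"wz": 0,"fingers": 0.75},
    {"x": 0.069,"y": 0,"z": 0.0915,"wx": 0,"wy": 0,"wz": 0,"fingers": 0.75},
    {"x": 0.069,"y": 0,"z": 0.0915,"wx": 0,"wy": 0,"wz": 0,"fingers": 0.75},
    {"x": 0.069,"y": 0,"z": 0.0915,"wx": 0,"wy": 0,"wz": 0,"fingers": 0.58},
    {"x": 0.069,"y": 0,"z": 0.0915,"wx": 0,"wy": 0,"wz": 0,"fingers": 0.58},
    {"x": 0.069,"y": 0,"z": 0.0915,"wx": 0,"wy": 0,"wz": 0,"fingers": 0.35},
    {"x": 0.069,"y": 0,"z": 0.0915,"wx": 0,"wy": 0,"wz": 0,"fingers": 0.35},
    {"x": 0.069,"y": 0,"z": 0.0915,"wx": 0,"wy": 0,"wz": 0,"fingers": 0.35},
    {"x": 0.069,"y": 0,"z": 0.0915,"wx": 0,"wy": 0,"wz": 0,"fingers": 0.35},
    {"x": 0.069,"y": 0,"z": 0.0915,"wx": 0,"wy": 0,"wz": 0,"fingers": 0.35}
  ]
}}

```text
time_s: 32.82
position: [439.0, -330.2, 18.6]
tool_rot: [0.001, 1.0, 0.0, 0.001]
force: [-1.3, 0.8, 5.0]
width: 42.2
finger_force: 59.8
```

{"fn": "servo_tool", "kwargs": {
  "rows": [
    {"x": 0,"y": 0,"z": -0.005,"wx": 0,"wy": 0,"wz": 0,"fingers": 0.35},
    {"x": 0,"y": 0,"z": -0.01,"wx": 0,"wy": 0,"wz": 0,"fingers": 0.35},
    {"x": 0,"y": 0,"z": -0.01,"wx": 0,"wy": 0,"wz": 0,"fingers": 0.35},
    {"x": -0.025,"y": 0,"z": -0.01,"wx": 0,"wy": 0,"wz": 0,"fingers": 0.35},
    {"x": -0.055,"y": 0,"z": -0.01,"wx": 0,"wy": 0,"wz": 0,"fingers": 0.35},
    {"x": -0.085,"y": 0,"z": -0.01,"wx": 0,"wy": 0,"wz": 0,"fingers": 0.35},
    {"x": -0.11,"y": 0,"z": -0.012,"wx": 0,"wy": 0,"wz": 0,"fingers": 0.35},
    {"x": -0.12,"y": 0,"z": -0.02,"wx": 0,"wy": 0,"wz": 0,"fingers": 0.35},
    {"x": -0.12,"y": 0,"z": -0.05,"wx": 0,"wy": 0,"wz": 0,"fingers": 0.35},
    {"x": -0.12,"y": 0,"z": -0.09,"wx": 0,"wy": 0,"wz": 0,"fingers": 0.35},
    {"x": -0.12,"y": 0,"z": -0.13,"wx": 0,"wy": 0,"wz": 0,"fingers": 0.35},
    {"x": -0.12,"y": 0,"z": -0.15,"wx": 0,"wy": 0,"wz": 0,"fingers": 0.35},
    {"x": -0.12,"y": 0,"z": -0.15,"wx": 0,"wy": 0,"wz": 0,"fingers": 0.35}
  ]
}}

```text
time_s: 33.9
position: [321.1, -332.8, 172.0]
tool_rot: [0.003, 1.0, 0.001, 0.005]
force: [0.5, -0.4, -0.2]
width: 42.2
finger_force: 61.1
```

Run:
```python
from tag import *
s=get_state();print(s['position'],s['joint_pos'].round(2),s["width"])
d=snapshot("wrist");print(tag(d,176))
t=snapshot("top");h=cv2.cvtColor(t["image"],cv2.COLOR_BGR2HSV).astype(int)
m=np.uint8((h[...,1]>62)&(h[...,0]<24));M=np.zeros_like(m);M[140:225,155:238]=m[140:225,155:238]
for b in blobs(t,M,54):
    q=np.array(b[1])-[524.8,315];print(b,"uv",[.9928*q[0]+.1197*q[1],-.1197*q[0]+.9928*q[1]])
c=max(cv2.findContours(M,0,1)[0],key=cv2.contourArea)
# tray inner walls on the floor, -v side: where the grey brightens
print(np.round(proj(t,[[524.8+.9928*u-.1197*v,315+.1197*u+.9928*v,80] for u,v in((-115,-115),(115,-115),(115,115),(-115,115))]),1).tolist())
for b in cv2.findContours(M,0,1)[0]:
    if cv2.contourArea(b)>60:
        q=ray(t,b[:,0],54)-[524.8,315];v=-.1197*q[:,0]+.9928*q[:,1];print("vmin",v.min().round(1))
```

```text
[ 321.11531667 -332.80587767  171.99103205] [-0.23  0.34  1.25  1.87 -0.36  1.17 -0.43] 42.20578346481141
([([438.0, 377.0], [241.1, -401.5], np.float64(0.633), 50, 16), ([199.0, 377.0], [242.1, -266.0], np.float64(2.509), 49, 16), ([598.0, 365.0], [244.8, -490.9], np.float64(1.565), 71, 40), ([55.0, 337.0], [271.4, -190.1], np.float64(1.707), 76, 23), ([318.0, 139.0], [368.5, -333.1], np.float64(0.006), 132, 45)], [([129.0, 82.0], [403.0, -252.7], np.float64(2.975), 34, 34), ([318.0, 56.0], [412.7, -332.9], np.float64(0.004), 38, 37)])
([198.0, 207.0], [456.7, 308.5], np.float64(1.679), 86, 51) uv [np.float64(-68.38772999999996), np.float64(1.6983699999999962)]
([195.0, 186.0], [522.0, 319.7], np.float64(1.66), 84, 47) uv [np.float64(-2.2172499999999564), np.float64(5.001319999999984)]
([177.0, 167.0], [578.6, 376.6], np.float64(1.683), 88, 50) uv [np.float64(60.786160000000066), np.float64(54.71662000000001)]
[[238.5, 216.9], [231.7, 139.3], [152.1, 148.7], [155.9, 227.1]]
vmin -41.6
vmin -36.7
vmin 10.9
```

Orange sherd1 has shifted inside the tray to (198,207) in the top view and is still well in. The free strip takes the tag if I hold it by the far end, so I'll turn it half round.

```bash
python3 -c "
from h import *
print(get_state()['position'])
plan([((440,-20,170),0.06),((592.3,256.7,170),1.69)],((320,-331.5,170.5),-1.571))"
```

```text
[ 319.39394699 -329.41168358  167.61575134]
((440, -20, 170), 0.06) -> [ 0.1199 -0.3115  0.0005] [ 0.     0.    -1.631]
((592.3, 256.7, 170), 1.69) -> [0.2671 0.1686 0.    ] [ 0.    0.   -1.63]
```

{"fn": "servo_tool", "kwargs": {
  "rows": [
    {"x": 0.009,"y": -0.022,"z": 0,"wx": 0,"wy": 0,"wz": -0.11,"fingers": 0.35},
    {"x": 0.017,"y": -0.044,"z": 0,"wx": 0,"wy": 0,"wz": -0.23,"fingers": 0.35},
    {"x": 0.026,"y": -0.067,"z": 0,"wx": 0,"wy": 0,"wz": -0.35,"fingers": 0.35},
    {"x": 0.034,"y": -0.089,"z": 0,"wx": 0,"wy": 0,"wz": -0.47,"fingers": 0.35},
    {"x": 0.043,"y": -0.111,"z": 0,"wx": 0,"wy": 0,"wz": -0.58,"fingers": 0.35},
    {"x": 0.051,"y": -0.134,"z": 0,"wx": 0,"wy": 0,"wz": -0.7,"fingers": 0.35},
    {"x": 0.06,"y": -0.156,"z": 0,"wx": 0,"wy": 0,"wz": -0.82,"fingers": 0.35},
    {"x": 0.069,"y": -0.178,"z": 0,"wx": 0,"wy": 0,"wz": -0.93,"fingers": 0.35},
    {"x": 0.077,"y": -0.2,"z": 0,"wx": 0,"wy": 0,"wz": -1.05,"fingers": 0.35},
    {"x": 0.086,"y": -0.223,"z": 0,"wx": 0,"wy": 0,"wz": -1.17,"fingers": 0.35},
    {"x": 0.094,"y": -0.245,"z": 0,"wx": 0,"wy": 0,"wz": -1.28,"fingers": 0.35},
    {"x": 0.103,"y": -0.267,"z": 0,"wx": 0,"wy": 0,"wz": -1.4,"fingers": 0.35},
    {"x": 0.111,"y": -0.289,"z": 0,"wx": 0,"wy": 0,"wz": -1.52,"fingers": 0.35},
    {"x": 0.12,"y": -0.3115,"z": 0,"wx": 0,"wy": 0,"wz": -1.63,"fingers": 0.35},
    {"x": 0.12,"y": -0.3115,"z": 0,"wx": 0,"wy": 0,"wz": -1.63,"fingers": 0.35},
    {"x": 0.12,"y": -0.3115,"z": 0,"wx": 0,"wy": 0,"wz": -1.63,"fingers": 0.35}
  ]
}}

```text
time_s: 35.33
position: [437.0, -16.1, 165.1]
tool_rot: [-0.001, 0.684, 0.729, -0.002]
force: [-0.2, -1.2, -0.5]
width: 42.0
finger_force: 61.1
```

```bash
python3 -c "
from h import *
snapshot('top');s=get_state();print(s['position'],s['joint_pos'].round(2),s['width'])
plan([((592.3,256.7,170),1.69)])"
```

```text
[436.77039357 -17.65090381 165.375393  ] [-0.76  0.17  0.86  1.92 -0.14  1.11  0.22] 42.29211570962647
((592.3, 256.7, 170), 1.69) -> [ 0.2645  0.1718 -0.0056] [-0.004 -0.002 -1.63 ]
```

{"fn": "servo_tool", "kwargs": {
  "rows": [
    {"x": 0.019,"y": 0.012,"z": -0.003,"wx": 0,"wy": 0,"wz": -0.11,"fingers": 0.35},
    {"x": 0.038,"y": 0.024,"z": -0.003,"wx": 0,"wy": 0,"wz": -0.23,"fingers": 0.35},
    {"x": 0.057,"y": 0.036,"z": -0.003,"wx": 0,"wy": 0,"wz": -0.35,"fingers": 0.35},
    {"x": 0.076,"y": 0.049,"z": -0.003,"wx": 0,"wy": 0,"wz": -0.47,"fingers": 0.35},
    {"x": 0.095,"y": 0.061,"z": -0.003,"wx": 0,"wy": 0,"wz": -0.58,"fingers": 0.35},
    {"x": 0.113,"y": 0.073,"z": -0.003,"wx": 0,"wy": 0,"wz": -0.7,"fingers": 0.35},
    {"x": 0.132,"y": 0.085,"z": -0.003,"wx": 0,"wy": 0,"wz": -0.82,"fingers": 0.35},
    {"x": 0.151,"y": 0.097,"z": -0.003,"wx": 0,"wy": 0,"wz": -0.93,"fingers": 0.35},
    {"x": 0.17,"y": 0.11,"z": -0.003,"wx": 0,"wy": 0,"wz": -1.05,"fingers": 0.35},
    {"x": 0.189,"y": 0.122,"z": -0.003,"wx": 0,"wy": 0,"wz": -1.17,"fingers": 0.35},
    {"x": 0.208,"y": 0.134,"z": -0.003,"wx": 0,"wy": 0,"wz": -1.28,"fingers": 0.35},
    {"x": 0.227,"y": 0.146,"z": -0.003,"wx": 0,"wy": 0,"wz": -1.4,"fingers": 0.35},
    {"x": 0.246,"y": 0.158,"z": -0.003,"wx": 0,"wy": 0,"wz": -1.52,"fingers": 0.35},
    {"x": 0.2645,"y": 0.171,"z": -0.003,"wx": 0,"wy": 0,"wz": -1.63,"fingers": 0.35},
    {"x": 0.2645,"y": 0.171,"z": -0.003,"wx": 0,"wy": 0,"wz": -1.63,"fingers": 0.35},
    {"x": 0.2645,"y": 0.171,"z": -0.003,"wx": 0,"wy": 0,"wz": -1.63,"fingers": 0.35},
    {"x": 0.2645,"y": 0.171,"z": -0.003,"wx": 0,"wy": 0,"wz": -1.63,"fingers": 0.35},
    {"x": 0.2645,"y": 0.171,"z": -0.003,"wx": 0,"wy": 0,"wz": -1.63,"fingers": 0.35}
  ]
}}

```text
time_s: 36.88
position: [592.7, 253.9, 169.4]
tool_rot: [-0.0, -0.058, 0.998, -0.001]
force: [-0.6, -0.3, -1.3]
width: 42.0
finger_force: 61.1
```

Run:
```python
from tag import *
d=snapshot("wrist");snapshot("top");s=get_state();print(s['position'],s['joint_pos'].round(2),s['width'])
print(tag(d,175)); cv2.imwrite("pics/w10.png",d["image"])
h=cv2.cvtColor(d["image"],cv2.COLOR_BGR2HSV).astype(int)
for b in blobs(d,(h[...,1]>62)&(h[...,0]<24),54,300):
    q=np.array(b[1])-[524.8,315];print(b,"uv",np.round([.9928*q[0]+.1197*q[1],-.1197*q[0]+.9928*q[1]],1))
plan([((592.3,256.7,60),1.69)])
```

```text
[592.74556508 254.75961469 169.91236616] [-0.69  0.56  0.41  1.33 -0.22  1.29  1.41] 42.01238299772299
([([318.0, 138.0], [545.0, 247.8], np.float64(0.119), 131, 44)], [([38.0, 369.0], [680.9, 100.7], np.float64(2.366), 45, 27), ([343.0, 309.0], [619.3, 271.4], np.float64(1.579), 32, 25), ([318.0, 56.0], [501.4, 242.5], np.float64(0.118), 38, 36)])
([460.0, 188.0], [578.2, 376.6], np.float64(1.687), 91, 49) uv [60.4 54.8]
([73.0, 155.0], [589.8, 42.3], np.float64(3.055), 86, 10) uv [  31.9 -278.5]
([173.0, 111.0], [542.4, 127.3], np.float64(2.524), 79, 45) uv [  -5.  -188.5]
([351.0, 136.0], [587.8, 287.1], np.float64(0.078), 292, 163) uv [ 59.2 -35.2]
((592.3, 256.7, 60), 1.69) -> [0.0002 0.0021 0.1099] [-0.001 -0.    -0.003]
```

{"fn": "servo_tool", "kwargs": {
  "rows": [
    {"x": 0,"y": 0.0015,"z": 0.03,"wx": 0,"wy": 0,"wz": 0,"fingers": 0.35},
    {"x": 0,"y": 0.0015,"z": 0.06,"wx": 0,"wy": 0,"wz": 0,"fingers": 0.35},
    {"x": 0,"y": 0.0015,"z": 0.09,"wx": 0,"wy": 0,"wz": 0,"fingers": 0.35},
    {"x": 0,"y": 0.0015,"z": 0.11,"wx": 0,"wy": 0,"wz": 0,"fingers": 0.35},
    {"x": 0,"y": 0.0015,"z": 0.12,"wx": 0,"wy": 0,"wz": 0,"fingers": 0.35},
    {"x": 0,"y": 0.0015,"z": 0.123,"wx": 0,"wy": 0,"wz": 0,"fingers": 0.35},
    {"x": 0,"y": 0.0015,"z": 0.123,"wx": 0,"wy": 0,"wz": 0,"fingers": 0.35},
    {"x": 0,"y": 0.0015,"z": 0.123,"wx": 0,"wy": 0,"wz": 0,"fingers": 0.35}
  ]
}}

```text
time_s: 37.65
position: [593.9, 258.2, 48.5]
tool_rot: [0.001, -0.059, 0.998, 0.0]
force: [-0.1, 0.4, -0.5]
width: 42.0
finger_force: 61.1
```

{"fn": "servo_tool", "kwargs": {
  "rows": [
    {"x": 0,"y": -0.0005,"z": 0.002,"wx": 0,"wy": 0,"wz": 0,"fingers": 0.35},
    {"x": 0,"y": -0.0005,"z": 0.002,"wx": 0,"wy": 0,"wz": 0,"fingers": 0.35},
    {"x": 0,"y": -0.0005,"z": 0.002,"wx": 0,"wy": 0,"wz": 0,"fingers": 0.35},
    {"x": 0,"y": -0.0005,"z": 0.002,"wx": 0,"wy": 0,"wz": 0,"fingers": 0.6},
    {"x": 0,"y": -0.0005,"z": 0.002,"wx": 0,"wy": 0,"wz": 0,"fingers": 0.6},
    {"x": 0,"y": -0.0005,"z": 0.002,"wx": 0,"wy": 0,"wz": 0,"fingers": 0.6},
    {"x": 0,"y": -0.0005,"z": -0.015,"wx": 0,"wy": 0,"wz": 0,"fingers": 0.6},
    {"x": 0,"y": -0.0005,"z": -0.05,"wx": 0,"wy": 0,"wz": 0,"fingers": 0.6},
    {"x": 0,"y": -0.0005,"z": -0.09,"wx": 0,"wy": 0,"wz": 0,"fingers": 0.6},
    {"x": 0,"y": -0.0005,"z": -0.125,"wx": 0,"wy": 0,"wz": 0,"fingers": 0.6},
    {"x": 0,"y": -0.0005,"z": -0.125,"wx": 0,"wy": 0,"wz": 0,"fingers": 0.6},
    {"x": 0,"y": -0.0005,"z": -0.125,"wx": 0,"wy": 0,"wz": 0,"fingers": 0.6}
  ]
}}

```text
time_s: 38.65
position: [594.8, 258.0, 175.4]
tool_rot: [0.003, -0.06, 0.998, 0.001]
force: [-0.8, -1.3, -0.9]
width: 51.4
finger_force: 0.0
```

Run:
```python
from tag import *
d=snapshot("wrist");s=get_state();print(s['position'],s['width'])
w=tag(d,50);print(w)
for b in w[0]:
    q=np.array(b[1])-[524.8,315];print("uv",np.round([.9928*q[0]+.1197*q[1],-.1197*q[0]+.9928*q[1]],1),b[2:])
t=snapshot("top")
cv2.imwrite("pics/w11.png",np.hstack([cv2.resize(d["image"],(480,300)),cv2.resize(t["image"][120:270,140:300],None,fx=2,fy=2)]))
```

```text
[593.11049526 257.64961257 172.80328303] 51.22146709066142
([([318.0, 115.0], [540.9, 250.4], np.float64(0.123), 138, 45)], [([318.0, 73.0], [501.7, 245.6], np.float64(0.119), 38, 36)])
uv [  8.3 -66.1] (np.float64(0.123), 138, 45)
```

View pics/w11.png

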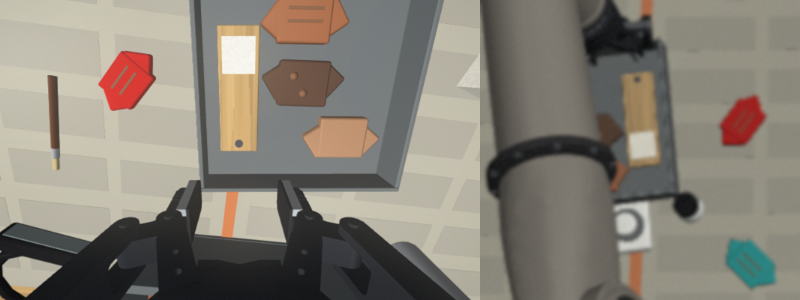

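The tag lies flat on the tray floor at (238,88) beside all three sherds, wholly inside the walls. The jar and both decoys in view are where they were.

```bash
python3 -c "
from bench import *
print(hand_in())"
```

```text
the job is handed in; nothing more can be done
None
```

I handed the job in at about 39 s: the scale was tared while empty, the three sherds present (sherd2 was absent) went into the tray, the tag was pressed to its stop at about 21 N, and it now lies flat in the tray. The ink jar, dish and look-alikes were not touched, the paper shows no visible stamp mark in the images, and sherd1 shifted inside the tray but is still in it.

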